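Tip the hex nut out of the nut carousel

ROBOT

A 6-joint arm with a two-finger parallel gripper is mounted at the origin on the work surface. World frame = base frame: x ahead of the robot, y to its left, z up, the work surface at z = 0. Lengths are in mm, angles in rad, forces in N, time in s.
With the tool pointing down it reaches from about 350 to 875 mm from the base axis. Payload 4.2 kg.
Tool frame: the origin (TCP) lies on the mounting face of the last link; the fingertips stand 173 mm ahead of it and the grasp point (between the pads) lies 155 mm ahead of it; z points along the fingers, y is the direction in which the jaws open and shut (so a half turn about z gives the same grasp; the last joint's range is limited). The gripper opens to 85 mm and grips with 20 to 120 N. Pads are 22 mm wide; open, the fingers measure 114 mm over their backs; the gripper's body (76 mm by 85 mm) begins 54 mm behind the grasp point. The pads swing forward as they close: fully open they stand 13 mm farther back than shut.
Start: joints at [1.443, 0.385, 0.008, 0, -1.194, -0.259], TCP at [235.734, 578.817, 404.712] pointing down, gripper open.
Joint ranges: [-3.14, 3.14], [-1.21, 2.06], [-1.07, 1.41], [-3.16, 2.05], [-2.99, -0.16], [-3.1, 3.1]. Speed limits (rad/s): [2.79, 2.79, 3.14, 3.14, 3.14, 3.14].

INTERFACE

Orientations are given as a unit quaternion [x, y, z, w].
In Python, from bench import arm gives the robot as it stands.
- The arm moves only by the shell command python3 -m jog 'ROWS' [OPENING]. ROWS is JSON, a list that holds one entry, the list of rows, each a list of 4 numbers: the shift along the tool's x, y, z in mm, then the turn about the tool's z in degrees. In form: [[[x, y, z, spin], ...]]. A call has exactly 5 rows; each row is the pose to reach, as a shift and turn from the pose measured when the call began, along the tool's axes at that moment; what a row does not reach only later rows make up. A row lasts 1/8 s, in which the tool goes at most 62.5 mm and 10.7 degrees, less where a joint would pass 70% of its speed; a pose out of reach is approached as far as the arm can. A call with a gripper value outside its range is refused whole. OPENING is the finger opening in mm, from 0 to 85.4, set as the call begins (- or left out, the last holds). The fingers move at their own pace and stop on an object; the grip force is fixed at half the most. Time passes only in rows, so rows that repeat a pose let the fingers close, or fill a call up. It gives the time, the measured TCP pose, the force and the opening at its end, in the units of the state.
- arm.read_state(): the state, without advancing time (a new reading comes with each control period).
- arm.get_image(name): name is "side" or "top"; returns (picture, depth): 384x512x3 uint8, blue, green, red; 384x512 float32, mm along the optical axis (not along the pixel's ray), 0 where there is no reading.
- arm.camera_params(name): a dict with "mtx" (3x3 intrinsics, pixels), "R" (3x3) and "t" (3): a world point X has camera coordinates R X + t. Camera axes: x right, y down, z forward; pixel columns grow to the right and rows downward; lengths in mm; the calibration is good to about 2 mm. A picture is of the moment at which its call begins. camera_params takes no time and is no camera call.
- arm.job_done(): hands the job in, once; it reports no verdict.
The state is a dict: "clock": time; "joints": joint angles; "joint_vel": joint speeds; "joint_efforts": joint torques, N m; "position": TCP position; "ee_rot": TCP orientation; "contact_force": force on the tool from outside, world axes, zero at the start; "wrist_torque": the same for the moment, N m; "gripper_width": finger opening in mm.
Only numpy, scipy, OpenCV 4.12 (cv2) and the standard library are available. Lean on these libraries where they do the work, as an engineer would, in place of code of your own. Each camera call takes 0.05 s, during which the arm holds its last target.

TASK

Turn the nut carousel by its knob until the compartment with the big hexagonal nut stands at the spout, then lift the pull bar to tip the carousel right over to its stop so that the nut slides down the spout into the catch tray. Keep hold of the bar and ease the carousel gently back down to rest before letting go. Do not touch the nut with the gripper, keep the other three parts in the carousel, and leave the wrench, bottle and tub alone.

Things in the scene. Friction and masses are not known exactly. Their poses are not given: they have to be found in the camera images.
- knob (a point): Middle of the grey bar knob on the carousel's hub: bar 66 mm long, 18 wide, this point 17 mm below its top, 23 above the hub's top. z is the turning axis, up out of the carousel (at rest it leans 25 degrees from vertical, towards the pull bar); x runs along the bar. x and y, both ways, pass through the middles of the four compartments. Turns endlessly both ways, about 0.3 N m of friction, stays where left.
- floor (a point): Middle of the carousel's round black floor, on the turning axis, 57 mm below the knob's point; axes as the knob's. Floor 250 mm across; four open compartments, each a straight-sided slot 90 mm wide running outward, walls 34 mm high, round a hub 60 mm across and 34 mm high. The grey fence around it (264 mm across, top 22 mm above this floor) does not turn; its one opening, 114 mm wide, is at the spout.
- handle (a point): Middle of the pull bar, a round steel bar 16 mm thick (it may roll in the grip), 110 mm clear between its arms, fixed to the tipping pan opposite the spout, 50 mm outside the fence. y runs along the bar, x towards hub and spout parallel to the carousel's floor, z parallel to the turning axis. It lies 180 mm along -x and 40 mm along z from the tipping axis; at rest some 150 mm above the bench.
- spout (a point): Middle of the spout's floor at its inner end, in the fence's opening. The spout is 116 mm wide inside, 75 mm long, fixed to the tipping pan, and points along its x axis, away from the pull bar; z out of its floor. The turning axis lies 127 mm back along -x. The compartment whose middle points along this x is at the spout; within about 4 degrees is near enough for its part to slide out.
- pan (a joint): Tipping of the whole carousel about a level axis 190 mm above the bench, parallel to the pull bar: 0 = at rest, leaning 25 degrees towards the pull bar; grows as the bar is lifted; hard stop at 1.22 rad, where the spout points 45 degrees down. A spring pulls it back to 0 at all angles, and let go it flies back too fast; tipping takes about 5 to 15 N at the bar.
- hexnut_center (a point): Centre of the hexagonal steel nut lying flat in one compartment: 55 mm across flats, 64 mm across corners, 30 mm high, about 0.3 kg. Lies 60 to 90 mm from the turning axis and can slide about within its compartment, up to 20 mm off its middle line.
- squarenut_center (a point): Centre of the square steel nut in another compartment: 46 mm square, 30 mm high.
- collar_center (a point): Centre of the round steel collar in another compartment: 62 mm across, 30 mm high.
- flange_center (a point): Centre of the round flanged bush in another compartment: foot 62 mm across and 10 mm thick, neck 34 mm across, 32 mm high in all.
- wrench_grip (a point): Grip of a steel wrench, 190 mm long, lying on the bench beside the carousel: leave alone.
- oil_mid (a point): Middle of a white oil bottle, 56 mm across, 130 mm high, standing on the bench: leave alone.
- tub_mid (a point): Middle of an open red tub, 110 by 150 mm, 45 mm high, on the bench: leave alone.
- axle (a point): Middle of the tipping axis, 190 mm above the bench; y along it, z up, x level towards the spout's side (away from the pull bar). The catch tray, fixed to the stand under the spout, has the middle of its floor 200 mm along x and 178 mm down: 170 by 170 mm outside, walls 60 mm high at the sides, 75 at the far end, 30 at the near end.
Mind the look-alikes: they are no part of the job. What is shaped like the part that bears collar_center but green or yellow is not meant. What is shaped like the part that bears flange_center but turquoise or yellow is not meant.

How it is judged:
By the outcome, as a careful person would: the job done as asked, in the order asked, and still so for the second after the job is handed in, with the robot touching nothing.
It also fails if it takes over 64 s, if anything falls off the work surface, if the arm or the gripper's body presses on something with over 40 N, if the wrist force passes 120 N, or if a joint passes its speed limit or range.

## Working session

There is one attempt and no reset: what is moved stays moved. The work goes in short steps, Python scripts to look and compute and a shell command to move; the robot and the scene stay as the last step left them, time stands still between calls to the robot, and variables do not carry over. Pictures are saved under pics/ and viewed, and the job is handed in when it is done.

```bash
ls; mkdir -p pics; python3 - <<'E'
from bench import arm
import cv2,numpy as np
print(arm.read_state())
for n in("side","top"):
    im,d=arm.get_image(n); cv2.imwrite(f"pics/{n}0.png",im); np.save(f"{n}0.npy",d)
    p=arm.camera_params(n); print(n,p, "cam pos",-p["R"].T@p["t"])
E
```

```text
pics
{'clock': 0.0, 'joints': array([ 1.44257706e+00,  3.85559068e-01,  6.63170894e-03, -5.06144923e-04,
       -1.19399724e+00, -2.58562598e-01]), 'joint_vel': array([-0.00174691, -0.00083516,  0.00025557,  0.00196262, -0.00053125,
        0.00106097]), 'joint_efforts': array([ 2.10253957e-04, -3.92291522e+01,  1.88397521e+01,  4.18630421e+00,
       -4.63729579e-03,  1.06204592e-07]), 'position': array([235.66642081, 578.64566007, 403.62089647]), 'ee_rot': array([ 9.81339652e-01, -1.92279223e-01, -1.65417834e-04,  1.07719363e-03]), 'contact_force': array([ 0.32048067, -0.35523407, -0.58078092]), 'wrist_torque': array([-0.05229342,  0.02963228,  0.00899991]), 'gripper_width': 85.37695375793594}
side {'mtx': array([[499.29561764,   0.        , 249.17321774],
       [  0.        , 499.29561764, 198.75337974],
       [  0.        ,   0.        ,   1.        ]]), 'R': array([[ 0.74610251, -0.6656176 , -0.01685994],
       [-0.43434383, -0.46735941, -0.77001339],
       [ 0.50465481,  0.58183194, -0.63780492]]), 't': array([-447.78818343,  382.4432469 , 1539.2722324 ])} cam pos [ -276.59339047 -1014.91498859  1268.69214629]
top {'mtx': array([[447.18764163,   0.        , 260.96700819],
       [  0.        , 447.18764163, 184.85271117],
       [  0.        ,   0.        ,   1.        ]]), 'R': array([[-0.02254999, -0.99948823, -0.02268876],
       [-0.98215739,  0.0263858 , -0.18620057],
       [ 0.18670394,  0.01808511, -0.98224975]]), 't': array([   6.66552679,  602.01739912, 1276.37072005])} cam pos [ 353.12270074  -32.30590327 1365.96203459]
```

View pics/side0.png

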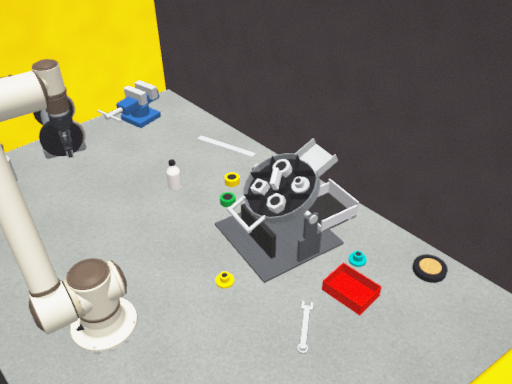

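View pics/top0.png

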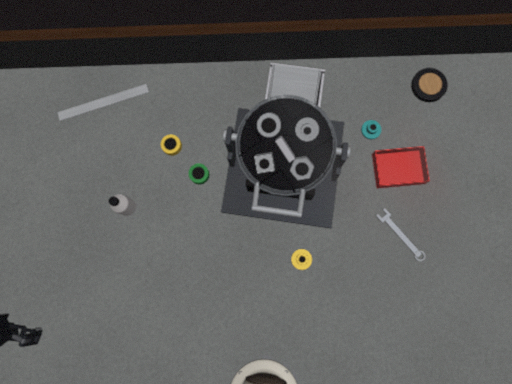

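```bash
python3 - <<'E'
import cv2
a=cv2.imread("pics/top0.png")[55:230,210:360]; cv2.imwrite("pics/top0z.png",cv2.resize(a,None,fx=3.4,fy=3.4,interpolation=cv2.INTER_CUBIC))
a=cv2.imread("pics/side0.png")[130:275,205:365]; cv2.imwrite("pics/side0z.png",cv2.resize(a,None,fx=4,fy=4,interpolation=cv2.INTER_CUBIC))
E
```

```text
(no output)
```

View pics/top0z.png

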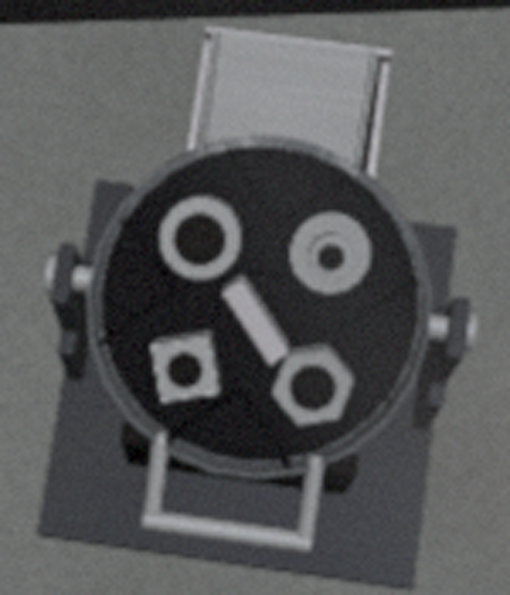

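View pics/side0z.png

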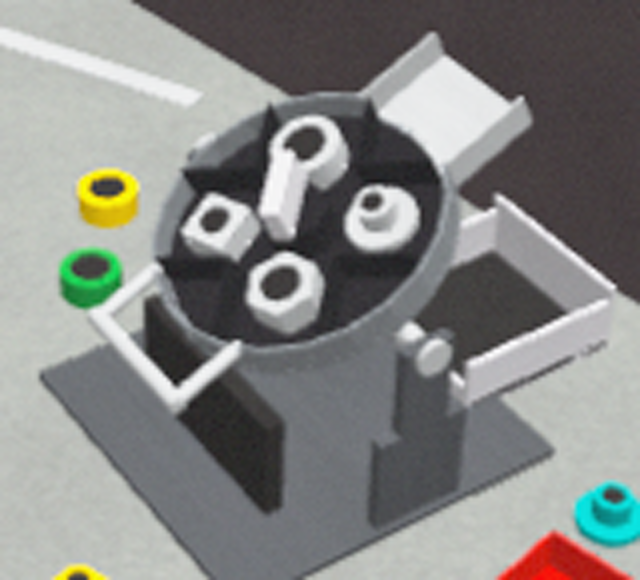

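```bash
cat >h.py <<'E'
import numpy as np,cv2
from bench import arm
P={n:arm.camera_params(n) for n in("side","top")}
def proj(n,X):
    p=P[n];c=p["R"]@np.asarray(X,float)+p["t"];u=p["mtx"]@c;return u[:2]/u[2]
def ray(n,uv,z):
    p=P[n];o=-p["R"].T@p["t"];d=p["R"].T@np.linalg.inv(p["mtx"])@np.array([*uv,1.]);return o+d*(z-o[2])/d[2]
def cloud(n,D):
    p=P[n];v,u=np.mgrid[:384,:512];c=np.stack([u,v,np.ones_like(u)],-1)@np.linalg.inv(p["mtx"]).T*D[...,None]
    return (c-p["t"])@p["R"]
E
python3 - <<'E'
from h import *
np.set_printoptions(precision=1,suppress=True)
z=lambda a,b:(210+a/3.4,55+b/3.4)
e=[ray("top",z(*q),150) for q in((145,521),(312,543))]; print("bar ends",e,np.linalg.norm(e[0]-e[1]))
t=[ray("top",z(*q),190) for q in((50,275),(470,332))]; print("trun",t,(t[0]+t[1])/2,np.linalg.norm(t[0]-t[1]))
D=np.load("top0.npy");C=cloud("top",D)
for q in((228,533),(50,275),(470,332),(255,320),(313,350),(313,390),(200,212),(290,90),(260,310),(240,285),(275,360)):
    u,v=z(*q);print(q,C[int(round(v)),int(round(u))])
E
```

```text
bar ends [array([519.6,  14.4, 150. ]), array([ 498.4, -119.3,  150. ])] 135.37553381416427
trun [array([715.8,  85.6, 190. ]), array([ 658.9, -248.4,  190. ])] [687.3 -81.4 190. ] 338.8250135060744
(228, 533) [506.1 -51.9 161.2]
(50, 275) [711.7  83.6 202.3]
(470, 332) [ 654.1 -245.1  204.5]
(255, 320) [649.5 -74.6 279.8]
(313, 350) [ 636.6 -119.8  233.7]
(313, 390) [ 609.5 -120.2  211.9]
(200, 212) [739.3 -36.8 266.7]
(290, 90) [ 831.3 -106.5  277. ]
(260, 310) [656.3 -77.3 282.8]
(240, 285) [673.7 -65.2 286.8]
(275, 360) [638.1 -92.8 197.8]
```

```bash
cat >>h.py <<'E'
A=np.array([687.3,-81.4,190.]);PSI=np.radians(-9.4)
def pf(phi=0.):   # pan frame rotation, columns x,y,z
    xl=np.array([np.cos(PSI),np.sin(PSI),0]);y=np.array([-np.sin(PSI),np.cos(PSI),0]);l=np.radians(25)-phi
    x=xl*np.cos(l)+np.array([0,0,np.sin(l)]);z=-xl*np.sin(l)+np.array([0,0,np.cos(l)]);return np.stack([x,y,z],1)
E
python3 - <<'E'
from h import *
np.set_printoptions(precision=1,suppress=True)
B=pf()
for n in("top","side"):
    D=np.load(n+"0.npy");Q=(cloud(n,D)-A)@B;im=cv2.imread(f"pics/{n}0.png")
    near=(D>0)&(np.hypot(Q[...,0],Q[...,1])<45)
    m=near&(Q[...,2]>80)&(Q[...,2]<115); q=Q[m]
    print(n,"knob pts",len(q),"z pct",np.percentile(q[:,2],[10,50,90]))
    r=cv2.minAreaRect(q[:,:2].astype(np.float32));print(r, cv2.boxPoints(r).ravel())
    c=q[:,:2]-q[:,:2].mean(0);w,V=np.linalg.eigh(c.T@c);print("dir",np.degrees(np.arctan2(V[1,1],V[0,1])),q.mean(0))
    ring=(D>0)&(np.hypot(Q[...,0],Q[...,1])>85)&(np.hypot(Q[...,0],Q[...,1])<120)&(im.max(2)<45)
    fl=Q[ring];print("dark ring z",np.percentile(fl[:,2],[5,20,50,80]))
    s=(D>0)&(Q[...,0]>60)&(Q[...,0]<90)&(abs(Q[...,1])<40);
    g=(D>0)&(np.hypot(Q[...,0]-2,Q[...,1])>122)&(np.hypot(Q[...,0]-2,Q[...,1])<140)&(Q[...,2]>25)&(Q[...,2]<65)
    x=Q[g];a=np.c_[2*x[:,:2],np.ones(len(x))];sol=np.linalg.lstsq(a,(x[:,:2]**2).sum(1),rcond=None)[0];print("fence",len(x),sol[:2],np.sqrt(sol[2]+sol[0]**2+sol[1]**2),np.median(x[:,2]))
    for lo in range(0,360,90):pass
    # parts
    b=(D>0)&(np.hypot(Q[...,0]-2,Q[...,1])<118)&(np.hypot(Q[...,0]-2,Q[...,1])>36)&(im.min(2)>95)&(Q[...,2]<75)&(Q[...,2]>35)
    k,lab,st,ce=cv2.connectedComponentsWithStats(b.astype(np.uint8))
    for i in range(1,k):
        if st[i,4]>40:
            m=np.median(Q[lab==i],0);e=(Q[lab==i].min(0)+Q[lab==i].max(0))/2;print("part",ce[i],e,np.degrees(np.arctan2(e[1],e[0]-2)),np.hypot(e[0]-2,e[1]))
E
```

```text
top knob pts 204 z pct [ 93.4  97.4 100.5]
((2.4900341033935547, 2.1185264587402344), (65.84135437011719, 18.24605941772461), 41.294342041015625) [-28.3 -12.8 -16.2 -26.5  33.2  17.   21.2  30.7]
dir -139.67751007388856 [ 3.7  2.4 96.6]
dark ring z [20.4 22.4 24.5 27.2]
fence 795 [1.9 1.6] 129.23469969665518 44.214882175828
part [268.2 124. ] [52.8 52.1 48.3] 45.70172637298183 72.78031185419043
part [306.6 128.8] [ 50.7 -50.3  48.3] -45.94829060025565 69.97620989848868
part [263.8 162.5] [-48.   51.9  48.5] 133.95055339766773 72.10902365719711
part [301.3 167.3] [-49.4 -48.7  48.4] -136.57930639718197 70.80614560341773
side knob pts 134 z pct [ 83.4  96.2 101.4]
((1.6607418060302734, -2.184722900390625), (70.23609161376953, 20.61578369140625), 40.856319427490234) [-31.6 -17.4 -18.2 -33.   35.   13.   21.5  28.6]
dir -140.09867917051236 [ 0.3 -5.7 94.3]
dark ring z [26.4 31.  40.5 49.1]
fence 821 [ 1.5 -2.2] 130.29218972533494 40.67735949465895
part [283.3 166.1] [53.4 53.  49.3] 45.91352249969759 73.83403418929612
part [299.7 183.2] [ 51.3 -55.9  48.3] -48.548038664409226 74.52526290384733
part [259.8 186.2] [-49.7  39.9  48.9] 142.32674731472898 65.3285974086232
part [276.4 202.1] [-50.5 -56.   47.7] -133.13850347518036 76.76042116020069
```

```bash
cat >>h.py <<'E'
from scipy.spatial.transform import Rotation as Ro
AX=2.0; KN=A+pf()@np.array([AX,0,80.])
def handle(phi): return A+pf(phi)@np.array([-180.,0,40])
def need(X,yaw):  # tcp target, tool-x yaw deg
    s=arm.read_state();R=Ro.from_quat(s["ee_rot"]).as_matrix();t=np.degrees(np.arctan2(R[1,0],R[0,0]))
    print("t",round(float(s["clock"]),2),"pos",s["position"].round(1),"yaw",round(t,1),"tilt",R[:,2].round(3),"F",s["contact_force"].round(1),"w",round(s["gripper_width"],1),"j6",s["joints"].round(2))
    print("shift",(R.T@(np.asarray(X)-s["position"])).round(1),"spin",round((t-yaw+180)%360-180,1))
E
python3 - <<'E'
from h import *
np.set_printoptions(precision=1,suppress=True)
print(KN,handle(0),handle(1.22))
need(KN+[0,0,260],-146)
E
```

```text
[655.7 -76.2 263.3] [509.7 -52.  150.2] [589.4 -65.2 345.4]
t 0.1 pos [235.7 578.7 403.7] yaw -22.2 tilt [-0. -0. -1.] F [-0.  -0.   0.4] w 85.4 j6 [ 1.4  0.4  0.  -0.  -1.2 -0.3]
shift [ 636.1  448.1 -118.7] spin 123.8
```

```bash
python3 -m jog '[[[25,18,-30,8],[65,46,-60,18],[110,78,-90,28],[155,109,-119,38],[200,141,-119,48]]]' 60; python3 -c "
from h import *
need(KN+[0,0,260],-146)"
```

```text
clock: 0.72
position: [368.5, 371.2, 525.6]
ee_rot: [0.817, -0.577, 0.0, -0.002]
contact_force: [-0.5, 0.3, -0.2]
gripper_width: 59.9
t 0.72 pos [368.5 371.2 525.6] yaw -70.5 tilt [ 0.002  0.002 -1.   ] F [-0.5  0.3 -0.2] w 59.9 j6 [ 1.1   0.14 -0.02  0.   -1.4  -0.76]
shift [ 517.7 -121.2    1.8] spin 75.5
```

```bash
python3 -m jog '[[[58,-14,0,9],[116,-27,0,18],[174,-41,1,27],[232,-54,2,36],[285,-67,2,45]]]' 38; python3 -c "
from h import *
need(KN+[0,0,260],-146)"
```

```text
clock: 1.35
position: [527.5, 123.1, 522.9]
ee_rot: [-0.531, 0.847, 0.001, 0.001]
contact_force: [-0.1, 0.7, -0.2]
gripper_width: 37.8
t 1.35 pos [527.5 123.1 522.9] yaw -115.8 tilt [ 0.002  0.002 -1.   ] F [-0.1  0.7 -0.2] w 37.8 j6 [ 0.53  0.18  0.02 -0.   -1.4  -0.98]
shift [ 123.7 -202.1   -0.7] spin 30.2
```

```bash
python3 -m jog '[[[30,-49,0,8],[60,-98,0,16],[90,-147,0,24],[115,-188,0,30],[124,-202,-1,30]]]' 38; python3 -m jog '[[[0,0,0,0],[0,0,10,0],[0,0,25,0],[0,0,40,0],[0,0,50,0]]]'; python3 -c "
from h import *
need(KN+[0,0,165],-146)
im,d=arm.get_image('side');cv2.imwrite('pics/s1.png',cv2.resize(im[80:275,205:365],None,fx=4,fy=3,interpolation=2)) 
cv2.imwrite('pics/s1.png',cv2.resize(im[110:260,205:365],None,fx=4,fy=4,interpolation=2)) "
```

```text
clock: 1.98
position: [656.6, -78.7, 521.7]
ee_rot: [-0.293, 0.956, 0.001, -0.0]
contact_force: [-0.1, 0.2, -0.7]
gripper_width: 38.4
clock: 2.6
position: [656.3, -78.0, 470.1]
ee_rot: [-0.293, 0.956, 0.002, -0.001]
contact_force: [0.1, 0.0, 0.1]
gripper_width: 38.4
t 2.6 pos [656.3 -78.  470.1] yaw -145.9 tilt [-0.003  0.002 -1.   ] F [0.1 0.  0.1] w 38.4 j6 [ 0.13  0.42  0.22 -0.   -1.38 -1.1 ]
shift [-0.7  1.7 41.8] spin 0.1
```

View pics/s1.png

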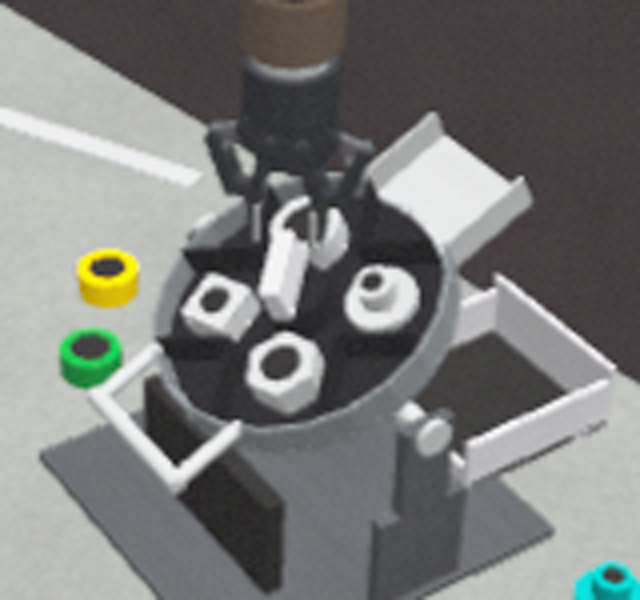

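The fingers (at zoomed pixels 255,225 and 318,225) stand either side of the knob bar (285,275), parallel to it. I'll descend.

```bash
python3 -m jog '[[[0,1,10,0],[-1,2,20,0],[-1,2,30,0],[-1,2,38,0],[-1,2,42,0]]]'; python3 -c "
from h import *
need(KN+[0,0,165],-146)
im,d=arm.get_image('side')
cv2.imwrite('pics/s2.png',cv2.resize(im[110:260,205:365],None,fx=4,fy=4,interpolation=2)) "
```

```text
clock: 3.28
position: [655.7, -75.8, 426.2]
ee_rot: [-0.293, 0.956, 0.002, -0.003]
contact_force: [-0.1, 0.3, -0.4]
gripper_width: 37.8
t 3.27 pos [655.7 -75.8 426.2] yaw -145.9 tilt [-0.006  0.003 -1.   ] F [-0.1  0.3 -0.4] w 37.8 j6 [ 0.13  0.43  0.14 -0.   -1.28 -1.1 ]
shift [ 0.2 -0.3 -2.2] spin 0.1
```

View pics/s2.png

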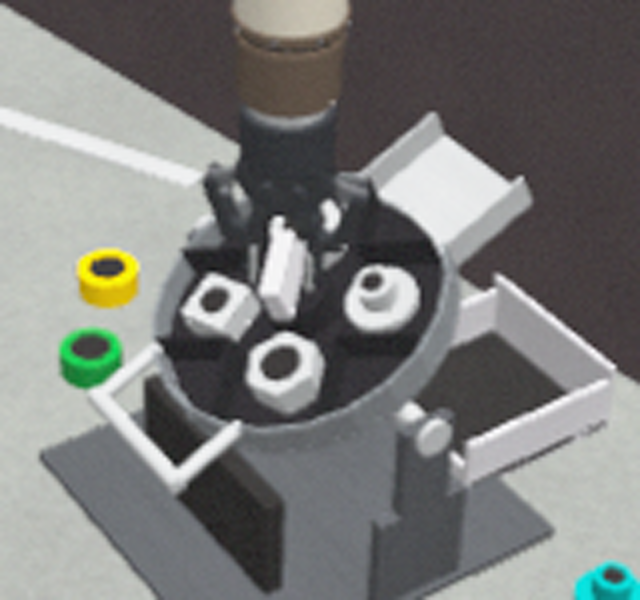

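The pads now bracket the bar with no contact force. Next I'll turn it.

```bash
python3 -m jog '[[[0,0,-1,-8],[0,0,-2,-16],[0,0,-2,-24],[0,0,-2,-32],[0,0,-2,-40]]]'; python3 -c "
from h import *
need(KN+[0,0,165],-146)
im,d=arm.get_image('side')
cv2.imwrite('pics/s3.png',cv2.resize(im[110:260,205:365],None,fx=4,fy=4,interpolation=2)) "
```

```text
clock: 3.95
position: [655.6, -74.4, 428.5]
ee_rot: [-0.604, 0.797, 0.004, -0.001]
contact_force: [-1.2, 6.4, 3.5]
gripper_width: 37.6
t 3.95 pos [655.6 -74.4 428.5] yaw -105.7 tilt [-0.006  0.006 -1.   ] F [-1.2  6.4  3.5] w 37.6 j6 [ 0.13  0.43  0.14 -0.01 -1.29 -0.4 ]
shift [ 1.7 -0.6  0.1] spin 40.3
```

View pics/s3.png

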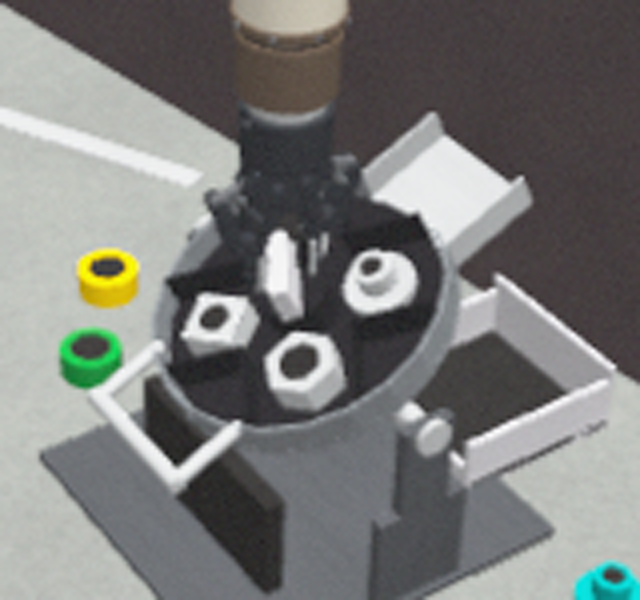

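The carousel is turning counter-clockwise, lagging as expected, with forces under 8 N. Continuing.

```bash
python3 -m jog '[[[0,0,0,-9],[1,0,0,-18],[1,0,0,-27],[1,0,0,-36],[1,0,0,-45]]]'; python3 -m jog '[[[0,0,0,-9],[0,0,0,-18],[0,0,0,-27],[0,0,0,-36],[0,0,0,-45]]]';python3 -c "
from h import *
need(KN+[0,0,165],-9.4)
im,d=arm.get_image('side')
cv2.imwrite('pics/s4.png',cv2.resize(im[110:260,205:365],None,fx=4,fy=4,interpolation=2)) "
```

```text
clock: 4.62
position: [653.8, -74.1, 430.1]
ee_rot: [0.865, -0.502, -0.006, -0.001]
contact_force: [-8.9, 5.0, 7.0]
gripper_width: 38.0
clock: 5.25
position: [652.1, -74.9, 431.9]
ee_rot: [0.991, -0.131, -0.007, -0.002]
contact_force: [-7.6, -1.3, 5.1]
gripper_width: 38.4
t 5.25 pos [652.1 -74.9 431.9] yaw -15.0 tilt [-0.014  0.006 -1.   ] F [-7.6 -1.3  5.1] w 38.4 j6 [ 0.13  0.43  0.14 -0.01 -1.3   1.18]
shift [3.8 0.3 3.5] spin -5.6
```

View pics/s4.png

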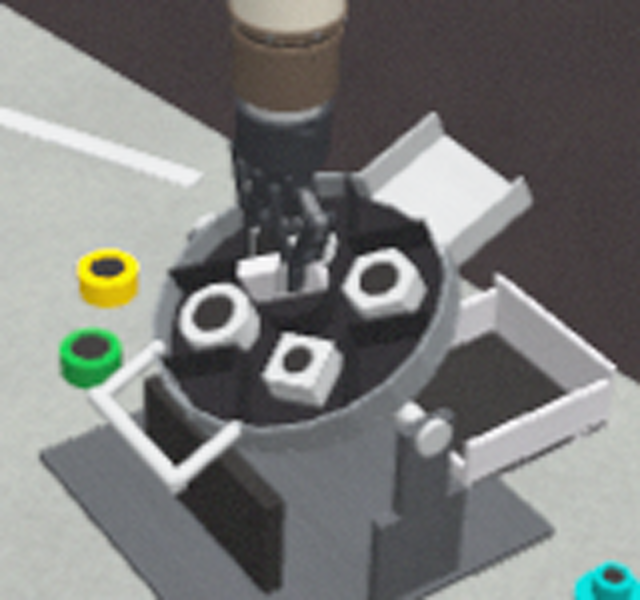

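Hex nut is now at zoomed (382,285), about 45° short of the spout. Continuing with re-centring.

```bash
python3 -m jog '[[[1,0,1,-8],[2,0,2,-16],[3,0,2,-24],[4,0,2,-32],[4,0,2,-40]]]' 34; python3 -c "
from h import *
need(KN+[0,0,165],-9.4)
im,d=arm.get_image('side')
cv2.imwrite('pics/s5.png',cv2.resize(im[110:260,205:365],None,fx=4,fy=4,interpolation=2)) "
```

```text
clock: 5.92
position: [655.1, -75.8, 430.3]
ee_rot: [0.975, 0.22, -0.007, -0.005]
contact_force: [-5.7, 1.9, 1.5]
gripper_width: 33.6
t 5.92 pos [655.1 -75.8 430.3] yaw 25.4 tilt [-0.016  0.006 -1.   ] F [-5.7  1.9  1.5] w 33.6 j6 [ 0.13  0.43  0.15 -0.01 -1.3   1.89]
shift [0.4 0.6 2. ] spin 34.8
```

View pics/s5.png

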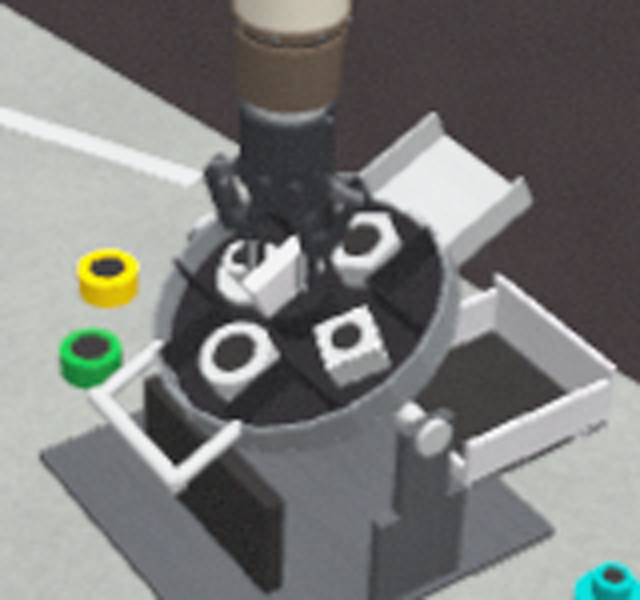

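```bash
cat >>h.py <<'E'
def meas(n="side"):
    im,D=arm.get_image(n);Q=(cloud(n,D)-A)@pf();r=np.hypot(Q[...,0]-AX,Q[...,1])
    b=(D>0)&(r<125)&(r>36)&(im.min(2)>95)&(Q[...,2]<60)&(Q[...,2]>35)
    k,lab,st,ce=cv2.connectedComponentsWithStats(b.astype(np.uint8))
    for i in range(1,k):
        if st[i,4]>30:
            q=Q[lab==i];e=(q.min(0)+q.max(0))/2;print("part",ce[i].round(0),st[i,4],e.round(1),"ang",np.degrees(np.arctan2(e[1],e[0]-AX)).round(1),"r",np.hypot(e[0]-AX,e[1]).round(1))
    m=(D>0)&(r<42)&(Q[...,2]>72)&(Q[...,2]<115)&(im.min(2)>110);q=Q[m][:,:2].astype(np.float32)
    print("knob",len(q),cv2.minAreaRect(q) if len(q)>5 else 0)
    # walls: dark pts between 45 and 60 high
    m=(D>0)&(r<118)&(r>50)&(Q[...,2]>46)&(Q[...,2]<62)&(im.max(2)<60)
    a=np.degrees(np.arctan2(Q[...,1],Q[...,0]-AX))[m];h=np.histogram(a,36,(-180,180));print("walls",dict((int(x),int(c)) for x,c in zip(h[1]+5,h[0]) if c>3))
    return im
E
python3 -c "
from h import *
meas()"
```

```text
part [297. 172.] 134 [ 74.1 -13.6  48.3] ang -10.6 r 73.4
part [263. 178.] 56 [-19.7  65.9  47.3] ang 108.2 r 69.3
part [293. 195.] 175 [  5.  -77.   47.5] ang -87.7 r 77.0
part [265. 200.] 175 [-70.8 -13.7  48.1] ang -169.4 r 74.0
knob 169 ((-1.9043560028076172, 0.8705043792724609), (54.466094970703125, 59.37648391723633), 81.81094360351562)
walls {-155: 8, -145: 20, -135: 8, -125: 10, -115: 14, -65: 5, -55: 15, -45: 8, -35: 9, -25: 27, 35: 8, 55: 4, 65: 7, 125: 7, 145: 17, 155: 26, 165: 8}
```

```bash
python3 -m jog '[[[0,0,1,8],[0,0,3,16],[0,0,5,24],[0,0,7,32],[0,0,7,35]]]' 34; python3 -c "
from h import *
need(KN+[0,0,160],-9.4)
im=meas()
cv2.imwrite('pics/s6.png',cv2.resize(im[110:260,205:365],None,fx=4,fy=4,interpolation=2)) "
```

```text
clock: 6.65
position: [655.6, -75.9, 423.3]
ee_rot: [0.996, -0.087, -0.007, -0.002]
contact_force: [0.8, -0.5, -0.4]
gripper_width: 34.0
t 6.65 pos [655.6 -75.9 423.3] yaw -9.9 tilt [-0.014  0.006 -1.   ] F [ 0.8 -0.5 -0.4] w 34.0 j6 [ 0.13  0.44  0.14 -0.01 -1.29  1.27]
shift [ 0.2  0.3 -0.1] spin -0.5
part [296. 171.] 147 [73.2 -9.4 47.8] ang -7.5 r 71.8
part [264. 177.] 74 [-16.9  69.1  47.1] ang 105.3 r 71.6
part [293. 195.] 179 [  6.  -73.6  47.5] ang -86.9 r 73.7
part [265. 200.] 175 [-70.9 -12.9  47.4] ang -169.9 r 74.0
knob 125 ((-3.044971466064453, -3.647998809814453), (48.977760314941406, 55.86491775512695), 53.26832580566406)
walls {-155: 7, -145: 19, -135: 16, -125: 8, -115: 15, -65: 9, -55: 13, -45: 8, -35: 11, -25: 27, 25: 14, 35: 10, 125: 10, 135: 4, 145: 17, 155: 29, 165: 7}
```

View pics/s6.png

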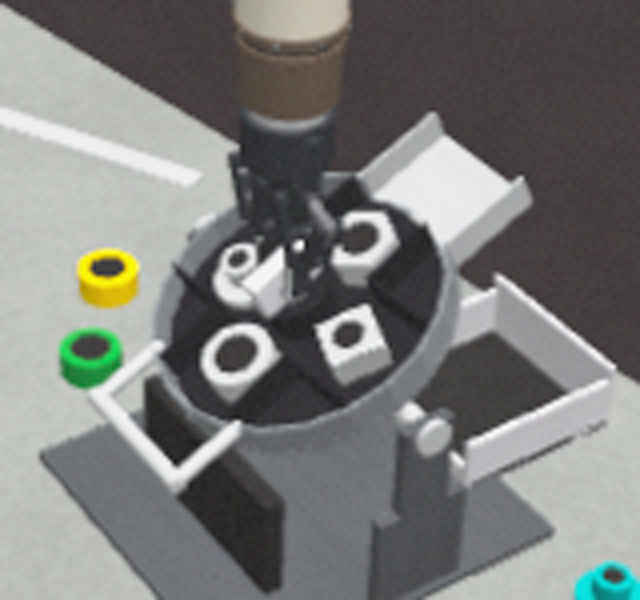

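The tool is aligned with the pan and the bar is a few degrees short. Closing the jaws on the bar should square it up.

```bash
python3 -m jog '[[[0,0,0,0],[0,0,0,0],[0,0,0,0],[0,0,0,0],[0,0,0,0]]]' 12; python3 -c "
from h import *
need(KN+[0,0,160],-9.4)
im=meas()
cv2.imwrite('pics/s7.png',cv2.resize(im[110:260,205:365],None,fx=4,fy=4,interpolation=2)) "
```

```text
clock: 7.32
position: [655.6, -75.7, 423.7]
ee_rot: [0.996, -0.087, -0.007, -0.003]
contact_force: [-2.1, 1.7, 2.3]
gripper_width: 17.5
t 7.33 pos [655.6 -75.7 423.7] yaw -10.0 tilt [-0.013  0.006 -1.   ] F [-2.1  1.7  2.3] w 17.5 j6 [ 0.13  0.44  0.14 -0.01 -1.29  1.27]
shift [0.2 0.4 0.4] spin -0.6
part [296. 172.] 155 [ 67.6 -11.7  48.3] ang -10.1 r 66.6
part [264. 177.] 78 [-15.1  64.7  47.6] ang 104.8 r 67.0
part [289. 198.] 183 [-12.9 -76.1  47.6] ang -101.0 r 77.6
part [263. 200.] 174 [-75.2  -8.2  47.6] ang -173.9 r 77.6
knob 111 ((-4.639530181884766, 1.1026382446289062), (58.330162048339844, 41.183135986328125), 14.56535816192627)
walls {-155: 16, -145: 16, -135: 11, -125: 10, -65: 15, -55: 9, -45: 8, -35: 16, -25: 21, 25: 20, 35: 5, 125: 6, 135: 4, 145: 21, 155: 25}
```

View pics/s7.png

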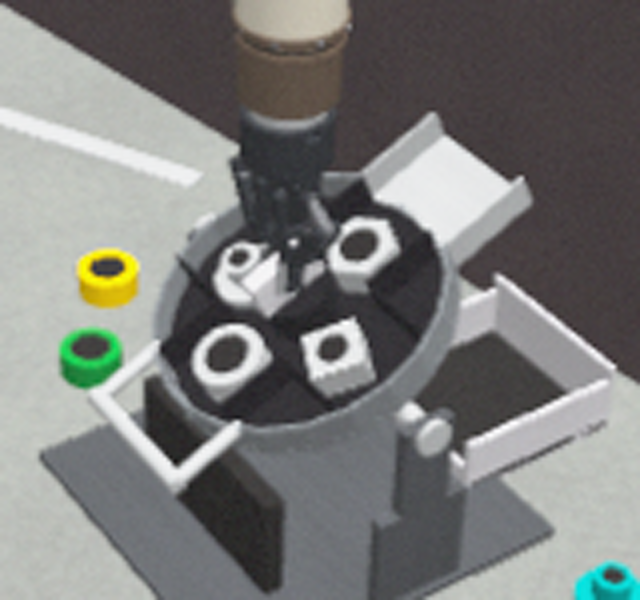

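Opening reads 17.5 mm, so the bar sits flat in the pads, parallel to the pan. I'll release it, rise and measure the angle from a free view.

```bash
python3 -m jog '[[[0,0,0,0],[0,0,0,0],[0,0,-10,0],[0,0,-35,0],[0,0,-70,0]]]' 36; python3 -c "
from h import *
need(handle(0)+[0,0,235],-99.4)"
```

```text
clock: 8.0
position: [656.6, -76.3, 494.1]
ee_rot: [0.996, -0.087, -0.008, -0.002]
contact_force: [1.2, 0.1, 0.4]
gripper_width: 35.6
t 8.0 pos [656.6 -76.3 494.1] yaw -10.0 tilt [-0.015  0.006 -1.   ] F [1.2 0.1 0.4] w 35.6 j6 [ 0.13  0.41  0.27 -0.01 -1.45  1.27]
shift [-147.2    1.8  111.3] spin 89.4
```

```bash
python3 -m jog '[[[-30,0,0,10],[-60,0,0,20],[-90,1,0,30],[-120,2,0,40],[-147,2,0,50]]]'; python3 -m jog '[[[0,0,0,10],[0,0,0,20],[0,0,0,30],[0,0,0,39],[0,0,0,39]]]'; python3 -c "
from h import *
need(handle(0)+[0,0,235],-99.4)
im=meas('top');cv2.imwrite('pics/t8.png',cv2.resize(im[55:230,210:360],None,fx=3.4,fy=3.4,interpolation=2))
im=meas();cv2.imwrite('pics/s8.png',cv2.resize(im[110:260,205:365],None,fx=4,fy=4,interpolation=2)) "
```

```text
clock: 8.62
position: [510.4, -52.9, 497.4]
ee_rot: [0.865, -0.502, -0.007, 0.001]
contact_force: [-0.2, -0.1, 0.5]
gripper_width: 35.9
clock: 9.25
position: [510.4, -53.0, 498.1]
ee_rot: [-0.648, 0.762, 0.006, -0.003]
contact_force: [-0.6, -0.2, -1.0]
gripper_width: 35.9
t 9.25 pos [510.4 -53.  498.1] yaw -99.2 tilt [-0.012  0.005 -1.   ] F [-0.6 -0.2 -1. ] w 35.9 j6 [ 0.21  0.14 -0.09 -0.01 -1.35 -0.37]
shift [ -0.5  -0.6 113. ] spin 0.2
part [292. 121.] 247 [69.5 -6.4 49.8] ang -5.4 r 67.8
part [259. 144.] 114 [-3.2 70.7 47.3] ang 94.2 r 70.9
part [314. 154.] 189 [-10.7 -75.1  50.9] ang -99.6 r 76.2
knob 35 ((28.36295509338379, 1.0149030685424805), (15.189918518066406, 12.938096046447754), 83.8631362915039)
walls {-125: 11, -115: 22, -105: 36, -95: 28, -65: 20, -55: 14, -45: 12, -35: 12, -25: 18, -15: 41, -5: 56, 5: 29, 25: 12, 35: 13, 45: 10, 55: 17, 65: 17, 95: 18, 105: 15}
part [295. 172.] 165 [ 68.1 -13.5  48.1] ang -11.5 r 67.5
part [265. 176.] 73 [-7.6 70.5 47.4] ang 97.8 r 71.2
part [289. 199.] 178 [-12.8 -77.7  47.4] ang -100.8 r 79.1
part [263. 199.] 175 [-75.6  -9.7  47.8] ang -172.8 r 78.2
knob 177 ((0.4270801544189453, -2.24996280670166), (24.57681655883789, 64.1892318725586), 87.01947021484375)
walls {-155: 14, -145: 13, -135: 13, -125: 8, -65: 14, -55: 10, -45: 10, -35: 16, -25: 19, 25: 25, 35: 19, 45: 8, 55: 7, 115: 4, 125: 5, 145: 21, 155: 26}
```

View pics/t8.png

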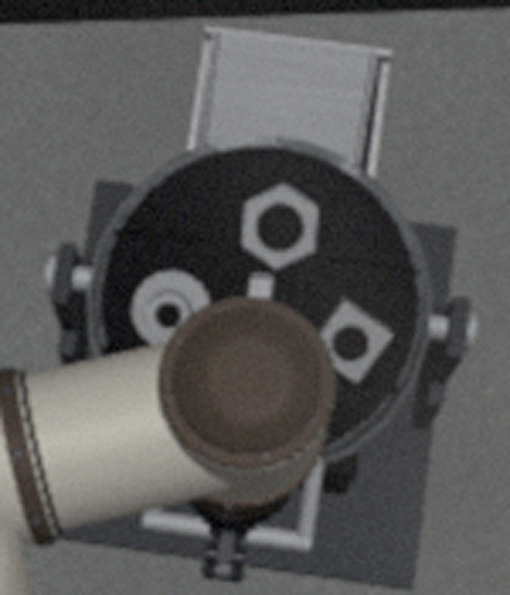

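View pics/s8.png

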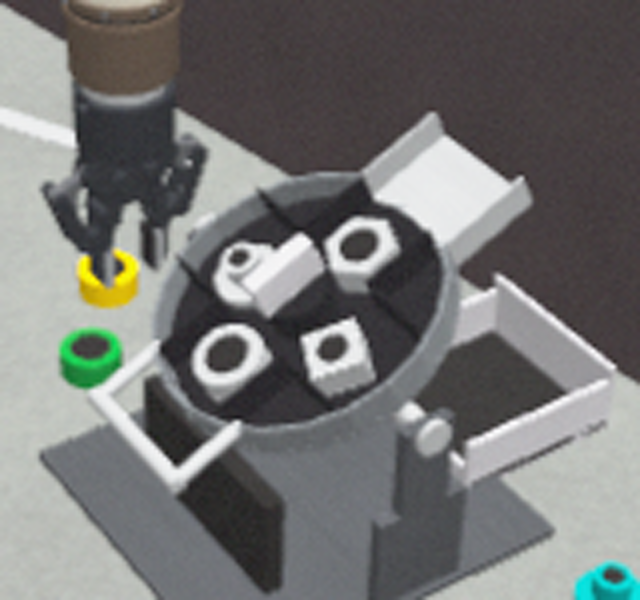

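```bash
cat > k.py <<'E'
from h import *
im,D=arm.get_image('side');Q=(cloud('side',D)-A)@pf();r=np.hypot(Q[...,0]-AX,Q[...,1])
for zt in(85,90,93):
    m=(D>0)&(r<45)&(Q[...,2]>zt)&(Q[...,2]<112)&(im.min(2)>110);q=Q[m][:,:2]
    c=q-q.mean(0);w,V=np.linalg.eigh(c.T@c);a=np.degrees(np.arctan2(V[1,1],V[0,1]));print(zt,len(q),(a+90)%180-90,cv2.minAreaRect(q.astype(np.float32)))
# brightness-based top face: bright component cast on the plane z_pan=97
mm=(r<50)&(Q[...,2]>75)&(D>0);g=im.min(2).astype(int);print(np.percentile(g[mm],[10,30,50,70,90]))
np.set_printoptions(linewidth=250);ys,xs=np.where(mm);print(ys.min(),ys.max(),xs.min(),xs.max());print(g[ys.min()-1:ys.max()+2,xs.min()-1:xs.max()+2])
E
python3 k.py
```

```text
85 129 -0.7661384728555163 ((0.24735260009765625, -1.5781383514404297), (25.092145919799805, 64.71887969970703), 85.88188934326172)
90 107 0.12826797991206718 ((0.5977153778076172, -0.35677623748779297), (24.906633377075195, 63.78974151611328), 88.3792495727539)
93 95 -0.5398144735336246 ((0.6162071228027344, -1.6921014785766602), (22.852537155151367, 63.99870681762695), 85.51837921142578)
[ 66.   94.  149.  171.  206.9]
68 186 208 284
[[ 85  98  91 ...  63  63  61]
 [229 230 228 ...  61  60  63]
 [242 241 242 ...  60  59  61]
 ...
 [191 193 193 ...  54  54  40]
 [192 190 189 ...  47  47  38]
 [189 187 192 ...  46  40  47]]
```

```bash
python3 -c "
from h import *
D=np.load('side0.npy');C=cloud('side',D)-A;B=pf();y=C@B[:,1];xl=C@np.array([np.cos(PSI),np.sin(PSI),0])
for lo in range(-240,-100,10):
    m=(D>0)&(abs(y)<25)&(xl>=lo)&(xl<lo+10)&(C[...,2]>-195)
    print(lo,m.sum(),np.sort((C[...,2][m]+190).round())[-4:])
need(handle(0)+[1.9,-.8,165],-99.4)"
```

```text
-240 29 [5. 6. 6. 6.]
-230 30 [5. 6. 6. 8.]
-220 32 [5. 7. 8. 9.]
-210 27 [6. 7. 7. 9.]
-200 34 [ 8.  9.  9. 12.]
-190 73 [161. 161. 161. 164.]
-180 48 [161. 162. 162. 162.]
-170 26 [15. 16. 17. 19.]
-160 27 [13. 13. 13. 14.]
-150 32 [16. 16. 17. 20.]
-140 45 [179. 180. 181. 183.]
-130 44 [164. 165. 165. 168.]
-120 181 [169. 170. 200. 203.]
-110 46 [204. 204. 209. 211.]
t 9.4 pos [510.4 -53.  497.7] yaw -99.2 tilt [-0.013  0.006 -1.   ] F [-0.3 -0.6 -0.1] w 35.9 j6 [ 0.21  0.14 -0.09 -0.01 -1.35 -0.37]
shift [  0.2  -3.6 182.5] spin 0.2
```

```bash
python3 -c "
from h import *
im,D=arm.get_image('side');s=arm.read_state();R=Ro.from_quat(s['ee_rot']).as_matrix()
T=(cloud('side',D)-s['position'])@R
for lo in range(0,190,10):
    m=(D>0)&(abs(T[...,0])<60)&(abs(T[...,1])<90)&(T[...,2]>=lo)&(T[...,2]<lo+10)
    if m.sum()>2:print(lo,m.sum(),'y',T[...,1][m].min().round(),T[...,1][m].max().round(),'x',T[...,0][m].min().round(),T[...,0][m].max().round())
"
```

```text
0 83 y -28.0 38.0 x -19.0 44.0
10 74 y -27.0 39.0 x -6.0 40.0
20 68 y -25.0 38.0 x -9.0 44.0
30 77 y -25.0 38.0 x -13.0 44.0
40 28 y -20.0 40.0 x -6.0 39.0
50 33 y -40.0 41.0 x -5.0 16.0
60 119 y -64.0 66.0 x -8.0 25.0
70 117 y -65.0 67.0 x -13.0 23.0
80 79 y -62.0 64.0 x -9.0 21.0
90 85 y -61.0 59.0 x -12.0 21.0
100 70 y -59.0 54.0 x -16.0 20.0
110 86 y -54.0 52.0 x -10.0 18.0
120 45 y -49.0 46.0 x -8.0 17.0
130 30 y -30.0 31.0 x -7.0 17.0
140 35 y -28.0 32.0 x -10.0 16.0
150 37 y -30.0 32.0 x -15.0 16.0
160 22 y -28.0 29.0 x -8.0 14.0
170 5 y -22.0 22.0 x -14.0 9.0
```

```bash
python3 -m jog '[[[0,-1,30,0],[0,-2,65,0],[0,-2,95,0],[0,-2,120,0],[0,-2,140,0]]]' 25; python3 -c "
from h import *
need(handle(0)+[.5,-.8,163],-99.4)
im,D=arm.get_image('side');cv2.imwrite('pics/s9.png',cv2.resize(im[130:260,205:345],None,fx=4.4,fy=4.4,interpolation=2))
s=arm.read_state();R=Ro.from_quat(s['ee_rot']).as_matrix();T=(cloud('side',D)-s['position'])@R
for lo in range(50,190,10):
    m=(D>0)&(abs(T[...,0])<60)&(abs(T[...,1])<90)&(T[...,2]>=lo)&(T[...,2]<lo+10)&(im.max(2)<90)
    if m.sum()>2:print(lo,m.sum(),'y',np.percentile(T[...,1][m],[3,97]).round())
"
```

```text
clock: 10.07
position: [510.5, -52.5, 356.6]
ee_rot: [-0.649, 0.761, 0.007, -0.004]
contact_force: [-0.5, -1.0, 0.8]
gripper_width: 25.1
t 10.07 pos [510.5 -52.5 356.6] yaw -99.1 tilt [-0.014  0.005 -1.   ] F [-0.5 -1.   0.8] w 25.1 j6 [ 0.21  0.24 -0.33 -0.01 -1.02 -0.37]
shift [ 0.4 -0.4 43.4] spin 0.3
50 24 y [-35.  41.]
60 70 y [-57.  39.]
70 70 y [-63.  63.]
80 60 y [-59.  55.]
90 58 y [-55.  54.]
100 49 y [-52.  45.]
110 63 y [-47.  42.]
120 32 y [-43.  35.]
130 11 y [-30.  25.]
140 50 y [-89.  24.]
150 39 y [-86.  21.]
160 33 y [-89. -11.]
170 17 y [-89. -38.]
180 57 y [-87. -65.]
```

View pics/s9.png

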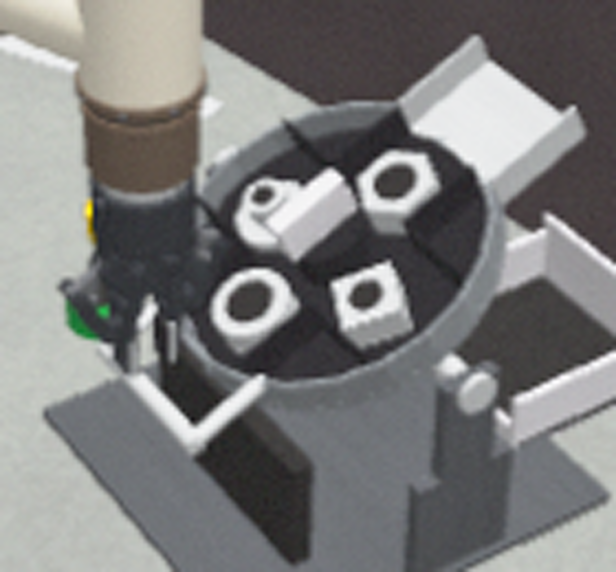

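Fingers are just above the bar, on either side of it at zoomed (130,350) and (170,340), clear of the fence. I'll lower the last 43 mm and grip.

```bash
python3 -m jog '[[[0,0,10,0],[0,0,20,0],[0,0,30,0],[0,0,38,0],[0,0,43,0]]]' 25; python3 -c "
from h import *
need(handle(0)+[.5,-.8,163],-99.4)
im,D=arm.get_image('side');cv2.imwrite('pics/s10.png',cv2.resize(im[130:260,205:345],None,fx=4.4,fy=4.4,interpolation=2))"
```

```text
clock: 10.75
position: [508.9, -52.3, 310.6]
ee_rot: [-0.648, 0.761, 0.008, -0.006]
contact_force: [-0.8, 0.1, 0.1]
gripper_width: 24.9
t 10.75 pos [508.9 -52.3 310.6] yaw -99.2 tilt [-0.019  0.005 -1.   ] F [-0.8  0.1  0.1] w 24.9 j6 [ 0.21  0.29 -0.39 -0.01 -0.91 -0.37]
shift [ 0.3 -1.3 -2.6] spin 0.2
```

View pics/s10.png

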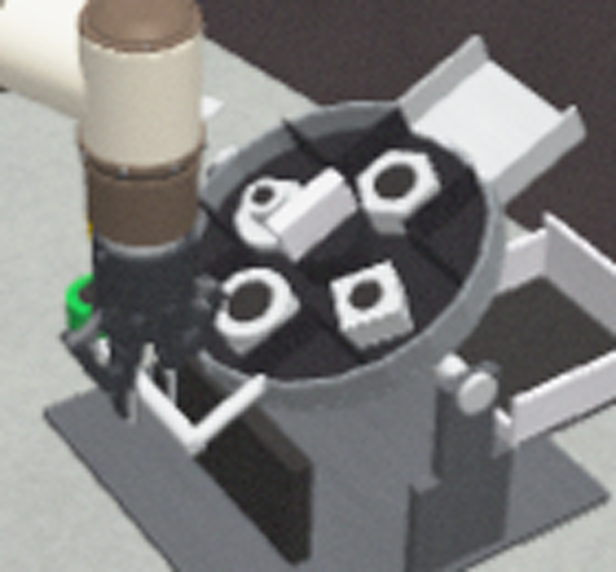

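The fingers straddle the bar with no contact force. Closing.

```bash
python3 -m jog '[[[0,0,0,0],[0,0,0,0],[0,0,0,0],[0,0,0,0],[0,0,0,0]]]' 8; python3 -c "
from h import *
np.set_printoptions(precision=1,suppress=True)
need(handle(0)+[.5,-.8,160],-99.4)
h=handle(0);R=Ro.from_quat(arm.read_state()['ee_rot']).as_matrix()
for p in np.linspace(0,1.22,13): print(round(p,2),R.T@(handle(p)-h))"
```

```text
clock: 11.42
position: [511.4, -52.7, 311.4]
ee_rot: [-0.648, 0.761, 0.005, -0.002]
contact_force: [8.5, -5.3, -4.0]
gripper_width: 14.0
t 11.43 pos [511.4 -52.7 311.4] yaw -99.2 tilt [-0.  0. -1.] F [ 8.5 -5.3 -4. ] w 14.0 j6 [ 0.2  0.3 -0.4 -0.  -0.9 -0.4]
shift [0.3 1.2 1.2] spin 0.2
0.0 [0. 0. 0.]
0.1 [ -0.1   3.3 -18.4]
0.2 [ -0.1   4.7 -37.1]
0.3 [ -0.2   4.2 -55.9]
0.41 [ -0.2   1.9 -74.4]
0.51 [ -0.3  -2.4 -92.7]
0.61 [  -0.3   -8.5 -110.4]
0.71 [  -0.3  -16.3 -127.4]
0.81 [  -0.3  -25.9 -143.6]
0.92 [  -0.3  -37.  -158.6]
1.02 [  -0.3  -49.6 -172.5]
1.12 [  -0.3  -63.6 -185. ]
1.22 [  -0.3  -78.7 -196.1]
```

```bash
python3 -m jog '[[[0,0,-1,0],[0,0,-2,0],[0,1,-4,0],[0,1,-6,0],[0,1,-6,0]]]'; python3 -c "
from h import *
need(handle(0)+[.5,-.8,160],-99.4)
im,D=arm.get_image('side');cv2.imwrite('pics/s11.png',cv2.resize(im[150:250,205:305],None,fx=6,fy=6,interpolation=2))"
```

```text
clock: 12.05
position: [510.3, -52.6, 317.4]
ee_rot: [-0.648, 0.761, 0.005, -0.002]
contact_force: [3.0, -1.3, -6.3]
gripper_width: 13.9
t 12.05 pos [510.3 -52.6 317.4] yaw -99.2 tilt [-0.01   0.005 -1.   ] F [ 3.  -1.3 -6.3] w 13.9 j6 [ 0.21  0.28 -0.38 -0.01 -0.92 -0.37]
shift [0.2 0.  7.2] spin 0.2
```

View pics/s11.png

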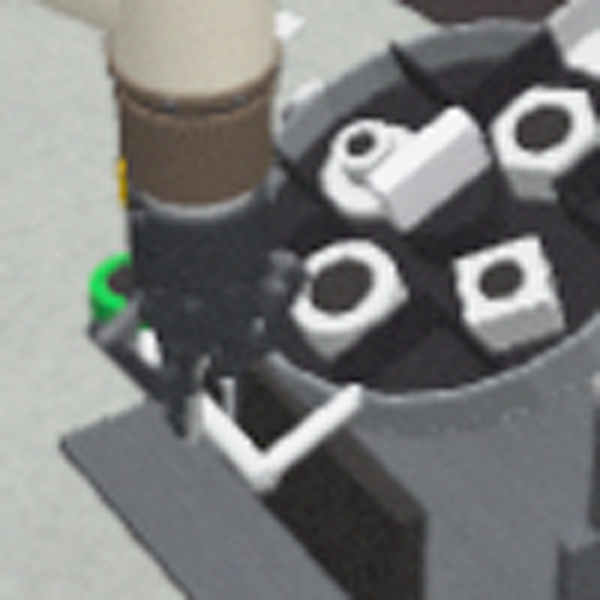

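```bash
python3 -m jog '[[[0,1,-6,0],[0,2,-12,0],[0,3,-18,0],[0,3,-24,0],[0,4,-31,0]]]'; python3 -c "
from h import *
need(handle(0.305)+[.5,-.8,161],-99.4)
im,D=arm.get_image('side');cv2.imwrite('pics/s12.png',cv2.resize(im[130:260,205:345],None,fx=4.4,fy=4.4,interpolation=2))"
```

```text
clock: 12.72
position: [507.1, -52.0, 348.7]
ee_rot: [-0.648, 0.761, 0.005, -0.002]
contact_force: [7.1, -1.5, -8.8]
gripper_width: 13.9
t 12.72 pos [507.1 -52.  348.7] yaw -99.2 tilt [-0.009  0.005 -1.   ] F [ 7.1 -1.5 -8.8] w 13.9 j6 [ 0.21  0.24 -0.35 -0.01 -0.99 -0.37]
shift [  0.2   0.6 -18.4] spin 0.2
```

View pics/s12.png

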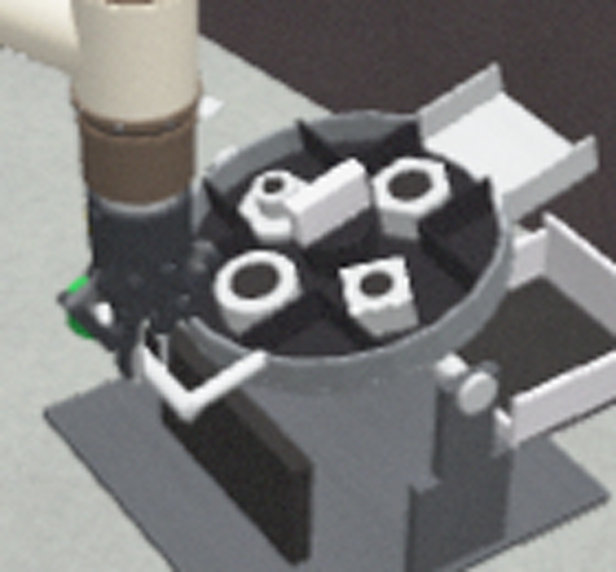

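The pan is following the bar, with a load of about 9 N. Continuing up the arc.

```bash
python3 -m jog '[[[0,0,-11,0],[0,0,-22,0],[0,-2,-33,0],[0,-4,-44,0],[0,-7,-55,0]]]'; python3 -c "
from h import *
for p in (.61,.71,.81,.92): need(handle(p)+[.5,-.8,161],-99.4)"
```

```text
clock: 13.4
position: [514.0, -53.3, 403.6]
ee_rot: [-0.648, 0.761, 0.006, -0.002]
contact_force: [3.3, -0.9, -10.0]
gripper_width: 13.8
t 13.4 pos [514.  -53.3 403.6] yaw -99.2 tilt [-0.011  0.006 -1.   ] F [  3.3  -0.9 -10. ] w 13.8 j6 [ 0.21  0.2  -0.25 -0.01 -1.13 -0.37]
shift [  0.1  -5.6 -18. ] spin 0.2
t 13.4 pos [514.  -53.3 403.6] yaw -99.2 tilt [-0.011  0.006 -1.   ] F [  3.3  -0.9 -10. ] w 13.8 j6 [ 0.21  0.2  -0.25 -0.01 -1.13 -0.37]
shift [  0.  -13.3 -34.7] spin 0.2
t 13.4 pos [514.  -53.3 403.6] yaw -99.2 tilt [-0.011  0.006 -1.   ] F [  3.3  -0.9 -10. ] w 13.8 j6 [ 0.21  0.2  -0.25 -0.01 -1.13 -0.37]
shift [  0.  -22.6 -50.6] spin 0.2
t 13.4 pos [514.  -53.3 403.6] yaw -99.2 tilt [-0.011  0.006 -1.   ] F [  3.3  -0.9 -10. ] w 13.8 j6 [ 0.21  0.2  -0.25 -0.01 -1.13 -0.37]
shift [  0.  -34.7 -66.9] spin 0.2
```

```bash
python3 -m jog '[[[0,-3,-10,0],[0,-7,-21,0],[0,-13,-35,0],[0,-18,-43,0],[0,-23,-51,0]]]'; python3 -c "
from h import *
for p in (.92,1.02,1.12,1.22): need(handle(p)+[.5,-.8,161],-99.4)
im,D=arm.get_image('side');cv2.imwrite('pics/s13.png',cv2.resize(im[120:260,205:365],None,fx=4,fy=4,interpolation=2))"
```

```text
clock: 14.02
position: [535.9, -57.1, 453.3]
ee_rot: [-0.648, 0.761, 0.008, -0.005]
contact_force: [-4.2, 2.9, -10.3]
gripper_width: 13.8
t 14.03 pos [535.9 -57.1 453.3] yaw -99.2 tilt [-0.019  0.006 -1.   ] F [ -4.2   2.9 -10.3] w 13.8 j6 [ 0.19  0.21 -0.11 -0.01 -1.26 -0.35]
shift [ -0.  -12.8 -17. ] spin 0.2
t 14.03 pos [535.9 -57.1 453.3] yaw -99.2 tilt [-0.019  0.006 -1.   ] F [ -4.2   2.9 -10.3] w 13.8 j6 [ 0.19  0.21 -0.11 -0.01 -1.26 -0.35]
shift [ -0.  -25.2 -30.7] spin 0.2
t 14.03 pos [535.9 -57.1 453.3] yaw -99.2 tilt [-0.019  0.006 -1.   ] F [ -4.2   2.9 -10.3] w 13.8 j6 [ 0.19  0.21 -0.11 -0.01 -1.26 -0.35]
shift [ -0.  -38.8 -43.1] spin 0.2
t 14.03 pos [535.9 -57.1 453.3] yaw -99.2 tilt [-0.019  0.006 -1.   ] F [ -4.2   2.9 -10.3] w 13.8 j6 [ 0.19  0.21 -0.11 -0.01 -1.26 -0.35]
shift [ -0.  -53.6 -54.1] spin 0.2
```

View pics/s13.png

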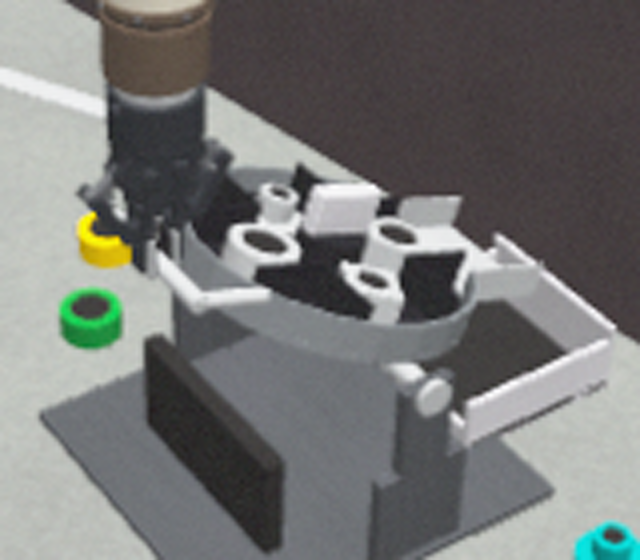

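The pan is past level (spout now tilting down) with the bar still held. On to the stop.

```bash
python3 -m jog '[[[0,-7,-9,0],[0,-13,-17,0],[0,-19,-24,0],[0,-25,-31,0],[0,-32,-37,0]]]'; python3 -c "
from h import *
for p in (1.12,1.22,1.25): need(handle(p)+[.5,-.8,161],-99.4)"
```

```text
clock: 14.7
position: [566.8, -62.2, 492.2]
ee_rot: [-0.648, 0.761, 0.011, -0.008]
contact_force: [-12.4, 5.9, -4.1]
gripper_width: 13.5
t 14.7 pos [566.8 -62.2 492.2] yaw -99.2 tilt [-0.025  0.006 -1.   ] F [-12.4   5.9  -4.1] w 13.5 j6 [ 0.17  0.25  0.03 -0.01 -1.38 -0.33]
shift [ 0.  -8.2 -3.7] spin 0.2
t 14.7 pos [566.8 -62.2 492.2] yaw -99.2 tilt [-0.025  0.006 -1.   ] F [-12.4   5.9  -4.1] w 13.5 j6 [ 0.17  0.25  0.03 -0.01 -1.38 -0.33]
shift [  0.1 -23.  -14.8] spin 0.2
t 14.7 pos [566.8 -62.2 492.2] yaw -99.2 tilt [-0.025  0.006 -1.   ] F [-12.4   5.9  -4.1] w 13.5 j6 [ 0.17  0.25  0.03 -0.01 -1.38 -0.33]
shift [  0.1 -27.6 -17.8] spin 0.2
```

```bash
python3 -m jog '[[[0,-7,-4,0],[0,-14,-8,0],[0,-20,-12,0],[0,-25,-15,0],[0,-28,-17,0]]]'; python3 -c "
from h import *
for p in (1.22,1.25): need(handle(p)+[.5,-.8,161],-99.4)
im,D=arm.get_image('side');cv2.imwrite('pics/s14.png',cv2.resize(im[120:260,205:365],None,fx=4,fy=4,interpolation=2))"
```

```text
clock: 15.32
position: [591.9, -66.3, 512.6]
ee_rot: [-0.649, 0.761, 0.013, -0.01]
contact_force: [-16.0, 7.5, 5.7]
gripper_width: 13.4
t 15.32 pos [591.9 -66.3 512.6] yaw -99.1 tilt [-0.033  0.006 -0.999] F [-16.    7.5   5.7] w 13.4 j6 [ 0.16  0.29  0.14 -0.01 -1.45 -0.31]
shift [-0.   1.8  6.2] spin 0.3
t 15.32 pos [591.9 -66.3 512.6] yaw -99.1 tilt [-0.033  0.006 -0.999] F [-16.    7.5   5.7] w 13.4 j6 [ 0.16  0.29  0.14 -0.01 -1.45 -0.31]
shift [ 0.  -2.8  3.2] spin 0.3
```

View pics/s14.png

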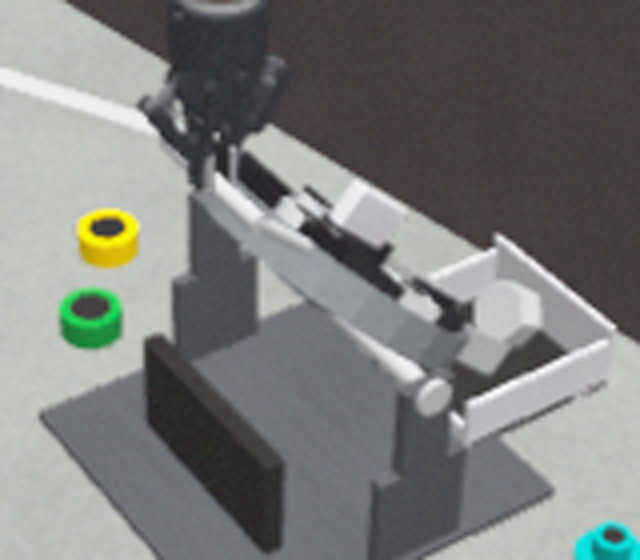

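```bash
python3 -m jog '[[[0,-3,1,0],[0,-5,2,0],[0,-7,3,0],[0,-8,3,0],[0,-8,3,0]]]'; python3 -c "
from h import *
need(handle(1.22)+[.5,-.8,161],-99.4)
im,D=arm.get_image('side');cv2.imwrite('pics/s15.png',cv2.resize(im[120:260,205:365],None,fx=4,fy=4,interpolation=2))
C=cloud('side',D)-A;xl=C@np.array([np.cos(PSI),np.sin(PSI),0]);y=C@pf()[:,1]
# bar segment between finger and arm: white pts close to bar radius
rr=np.hypot(xl,C[...,2]);m=(D>0)&(abs(rr-184)<25)&(abs(y)<70)&(xl<-40)&(C[...,2]>90)&(im.min(2)>120)
print(m.sum(),xl[m].mean(),C[...,2][m].mean(),y[m].mean(), 'want',(handle(1.22)-A))
print(np.c_[xl[m],C[...,2][m],y[m]].round()[:25])"
```

```text
clock: 16.0
position: [596.3, -66.9, 514.6]
ee_rot: [-0.649, 0.76, 0.015, -0.013]
contact_force: [-18.3, 9.7, 9.8]
gripper_width: 13.3
t 16.0 pos [596.3 -66.9 514.6] yaw -99.0 tilt [-0.04   0.006 -0.999] F [-18.3   9.7   9.8] w 13.3 j6 [ 0.16  0.3   0.16 -0.01 -1.47 -0.31]
shift [0.1 6.1 8.5] spin 0.4
152 -99.0236696742366 160.27279052125212 -29.36703299251938 want [-97.93109901  16.21238831 155.3919506 ]
[[ -63.  195.  -11.]
 [ -88.  189.    9.]
 [-104.  158.   68.]
 [-107.  158.   62.]
 [-104.  157.   62.]
 [-104.  154.   61.]
 [-104.  157.   55.]
 [-103.  160.   50.]
 [ -89.  189.  -10.]
 [ -85.  188.  -10.]
 [-104.  153.   56.]
 [-106.  159.   46.]
 [-107.  165.   38.]
 [ -87.  186.  -13.]
 [-105.  154.   48.]
 [-106.  159.   39.]
 [-104.  160.   36.]
 [ -86.  181.  -11.]
 [-105.  154.   41.]
 [-104.  155.   37.]
 [-105.  161.   29.]
 [ -88.  179.  -14.]
 [-105.  154.   35.]
 [-105.  157.   29.]
 [ -88.  176.  -14.]]
```

View pics/s15.png

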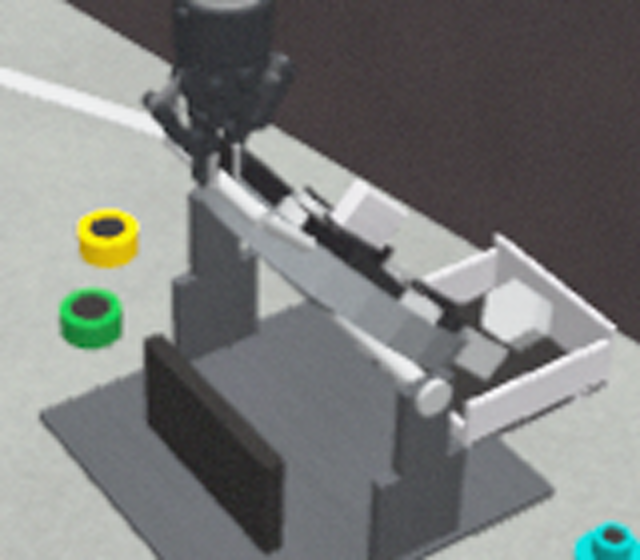

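```bash
python3 -m jog '[[[0,-2,1,0],[0,-3,2,0],[0,-4,3,0],[0,-5,5,0],[0,-5,6,0]]]'; python3 -c "
from h import *
need(handle(1.22)+[.5,-.8,161],-99.4)
im,D=arm.get_image('top');cv2.imwrite('pics/t16.png',cv2.resize(im[40:215,210:360],None,fx=3.4,fy=3.4,interpolation=2))"
```

```text
clock: 16.68
position: [597.2, -66.9, 514.5]
ee_rot: [-0.65, 0.76, 0.017, -0.016]
contact_force: [-20.1, 11.4, 14.1]
gripper_width: 13.4
t 16.68 pos [597.2 -66.9 514.5] yaw -98.9 tilt [-0.046  0.006 -0.999] F [-20.1  11.4  14.1] w 13.4 j6 [ 0.15  0.3   0.16 -0.01 -1.47 -0.31]
shift [0.2 7.  8.4] spin 0.5
```

View pics/t16.png

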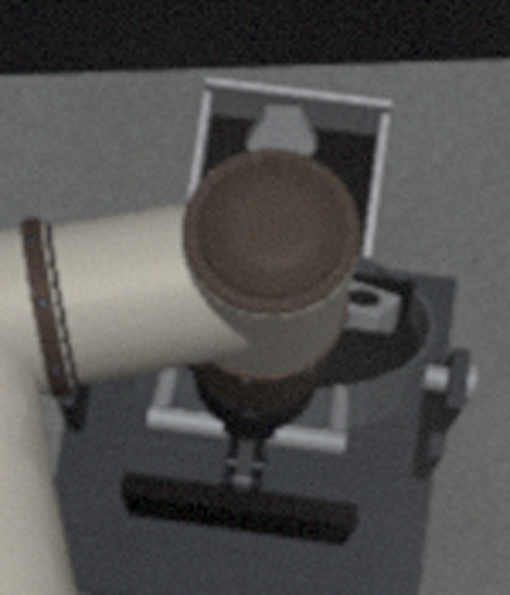

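```bash
python3 -m jog '[[[0,-3,0,0],[0,-6,0,0],[0,-9,0,0],[0,-11,0,0],[0,-11,0,0]]]'; python3 -c "
from h import *
need(handle(1.22)+[.5,-.8,161],-99.4)
im,D=arm.get_image('side');cv2.imwrite('pics/s17.png',cv2.resize(im[120:260,205:365],None,fx=4,fy=4,interpolation=2))"
```

```text
clock: 17.35
position: [602.4, -67.5, 515.0]
ee_rot: [-0.65, 0.759, 0.026, -0.024]
contact_force: [-27.9, 11.6, 3.4]
gripper_width: 13.4
t 17.35 pos [602.4 -67.5 515. ] yaw -98.8 tilt [-0.07   0.009 -0.998] F [-27.9  11.6   3.4] w 13.4 j6 [ 0.15  0.32  0.19 -0.02 -1.51 -0.3 ]
shift [ 0.4 12.   9.5] spin 0.6
```

View pics/s17.png

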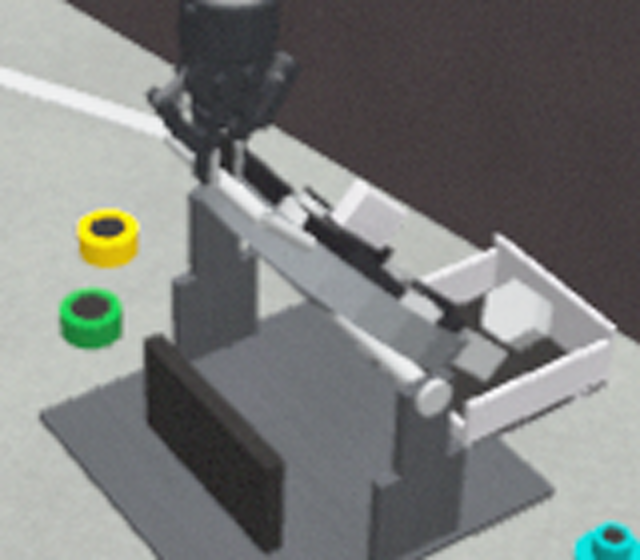

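The pan is against its stop: more push only tilts the tool. The nut lies in the tray against its far wall. The bar has worked towards the fingertips, so I'll ease back while setting the fingers deeper.

```bash
python3 -m jog '[[[0,-6,3,0],[0,-4,6,0],[0,-1,10,0],[0,3,14,0],[0,7,17,0]]]'; python3 -c "
from h import *
for p in (1.22,1.12,1.02):need(handle(p)+[.5,-.8,155],-99.4)"
```

```text
clock: 18.02
position: [591.3, -65.6, 507.6]
ee_rot: [-0.651, 0.758, 0.024, -0.022]
contact_force: [-17.7, 10.1, 16.3]
gripper_width: 13.2
t 18.02 pos [591.3 -65.6 507.6] yaw -98.7 tilt [-0.066  0.008 -0.998] F [-17.7  10.1  16.3] w 13.2 j6 [ 0.16  0.3   0.14 -0.02 -1.48 -0.31]
shift [0.6 0.8 7.3] spin 0.7
t 18.02 pos [591.3 -65.6 507.6] yaw -98.7 tilt [-0.066  0.008 -0.998] F [-17.7  10.1  16.3] w 13.2 j6 [ 0.16  0.3   0.14 -0.02 -1.48 -0.31]
shift [ 0.3 15.1 19. ] spin 0.7
t 18.02 pos [591.3 -65.6 507.6] yaw -98.7 tilt [-0.066  0.008 -0.998] F [-17.7  10.1  16.3] w 13.2 j6 [ 0.16  0.3   0.14 -0.02 -1.48 -0.31]
shift [ 0.2 28.2 32. ] spin 0.7
```

```bash
python3 -m jog '[[[0,1,10,0],[0,3,16,0],[0,6,21,0],[0,9,25,0],[0,12,29,0]]]'; python3 -c "
from h import *
for p in (1.12,1.02):need(handle(p)+[.5,-.8,155],-99.4)
im,D=arm.get_image('side');cv2.imwrite('pics/s18.png',cv2.resize(im[120:260,205:365],None,fx=4,fy=4,interpolation=2))"
```

```text
clock: 18.65
position: [572.1, -62.4, 488.5]
ee_rot: [-0.652, 0.757, 0.027, -0.025]
contact_force: [-31.0, 15.8, 24.7]
gripper_width: 13.7
t 18.65 pos [572.1 -62.4 488.5] yaw -98.6 tilt [-0.073  0.009 -0.997] F [-31.   15.8  24.7] w 13.7 j6 [ 0.17  0.27  0.06 -0.02 -1.43 -0.31]
shift [ 0.7 -3.  -1.5] spin 0.8
t 18.65 pos [572.1 -62.4 488.5] yaw -98.6 tilt [-0.073  0.009 -0.997] F [-31.   15.8  24.7] w 13.7 j6 [ 0.17  0.27  0.06 -0.02 -1.43 -0.31]
shift [ 0.5 10.  11.7] spin 0.8
```

View pics/s18.png

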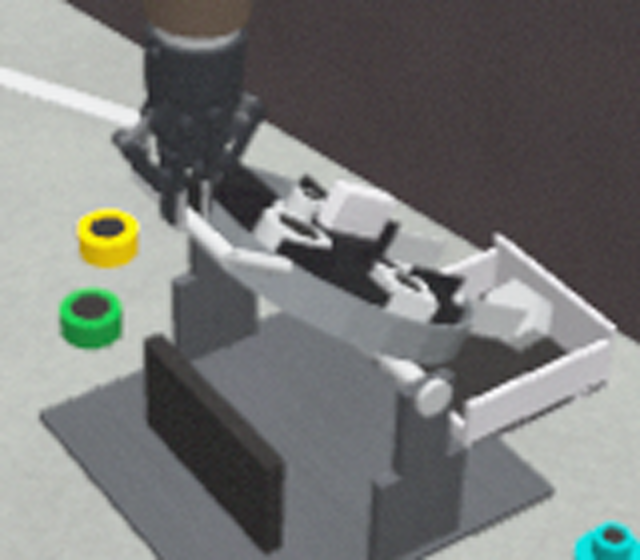

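```bash
python3 -m jog '[[[0,-2,10,0],[0,1,16,0],[0,3,22,0],[0,6,27,0],[0,9,32,0]]]'; python3 -c "
from h import *
for p in (1.02,.92,.81):need(handle(p)+[.5,-.8,155],-99.4)
im,D=arm.get_image('side');cv2.imwrite('pics/s19.png',cv2.resize(im[120:260,205:365],None,fx=4,fy=4,interpolation=2))"
```

```text
clock: 19.32
position: [554.1, -59.2, 461.4]
ee_rot: [-0.652, 0.757, 0.035, -0.031]
contact_force: [-32.4, 18.8, 17.1]
gripper_width: 13.5
t 19.32 pos [554.1 -59.2 461.4] yaw -98.5 tilt [-0.092  0.013 -0.996] F [-32.4  18.8  17.1] w 13.5 j6 [ 0.18  0.25 -0.03 -0.03 -1.38 -0.32]
shift [  1.   -5.9 -16.8] spin 0.9
t 19.32 pos [554.1 -59.2 461.4] yaw -98.5 tilt [-0.092  0.013 -0.996] F [-32.4  18.8  17.1] w 13.5 j6 [ 0.18  0.25 -0.03 -0.03 -1.38 -0.32]
shift [ 0.8  5.4 -2.2] spin 0.9
t 19.32 pos [554.1 -59.2 461.4] yaw -98.5 tilt [-0.092  0.013 -0.996] F [-32.4  18.8  17.1] w 13.5 j6 [ 0.18  0.25 -0.03 -0.03 -1.38 -0.32]
shift [ 0.6 16.  15. ] spin 0.9
```

View pics/s19.png

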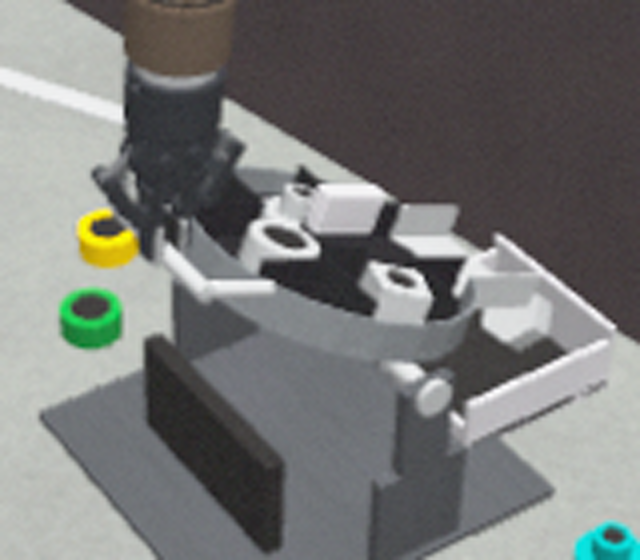

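```bash
python3 -m jog '[[[0,0,6,0],[0,3,12,0],[0,6,17,0],[0,9,22,0],[0,12,26,0]]]'; python3 -c "
from h import *
for p in (.81,.71,.61,.51):need(handle(p)+[.5,-.8,158],-99.4)"
```

```text
clock: 20.0
position: [539.8, -56.8, 438.2]
ee_rot: [-0.652, 0.757, 0.034, -0.029]
contact_force: [-2.0, 2.7, -3.8]
gripper_width: 13.3
t 20.0 pos [539.8 -56.8 438.2] yaw -98.5 tilt [-0.087  0.014 -0.996] F [-2.   2.7 -3.8] w 13.3 j6 [ 0.19  0.24 -0.1  -0.03 -1.31 -0.33]
shift [  0.9   4.  -12.4] spin 0.9
t 20.0 pos [539.8 -56.8 438.2] yaw -98.5 tilt [-0.087  0.014 -0.996] F [-2.   2.7 -3.8] w 13.3 j6 [ 0.19  0.24 -0.1  -0.03 -1.31 -0.33]
shift [ 0.7 12.   4.2] spin 0.9
t 20.0 pos [539.8 -56.8 438.2] yaw -98.5 tilt [-0.087  0.014 -0.996] F [-2.   2.7 -3.8] w 13.3 j6 [ 0.19  0.24 -0.1  -0.03 -1.31 -0.33]
shift [ 0.6 18.4 21.5] spin 0.9
t 20.0 pos [539.8 -56.8 438.2] yaw -98.5 tilt [-0.087  0.014 -0.996] F [-2.   2.7 -3.8] w 13.3 j6 [ 0.19  0.24 -0.1  -0.03 -1.31 -0.33]
shift [ 0.5 23.1 39.3] spin 0.9
```

```bash
python3 -c "
from h import *
im,D=arm.get_image('side');cv2.imwrite('pics/s20.png',cv2.resize(im[120:260,205:365],None,fx=4,fy=4,interpolation=2))
C=cloud('side',D)-A;xl=C@np.array([np.cos(PSI),np.sin(PSI),0]);y=C@pf()[:,1]
rr=np.hypot(xl,C[...,2]);m=(D>0)&(abs(rr-184)<16)&(abs(y)<60)&(xl<-40)&(C[...,2]>-60)&(im.min(2)>120)
a=np.arctan2(C[...,2][m],-xl[m]);print('phi',m.sum(),np.median(a)+np.radians(12.5),np.median(xl[m]),np.median(C[...,2][m])+190)
need(handle(.75)+[0,0,158],-99.4)"
```

```text
phi 88 0.7205095011996725 -166.3317682598772 280.3892893528483
t 20.05 pos [539.6 -56.8 437.5] yaw -98.5 tilt [-0.088  0.014 -0.996] F [-1.6  3.  -5. ] w 13.4 j6 [ 0.19  0.24 -0.1  -0.03 -1.31 -0.33]
shift [ 0.   9.5 -3.2] spin 0.9
```

View pics/s20.png

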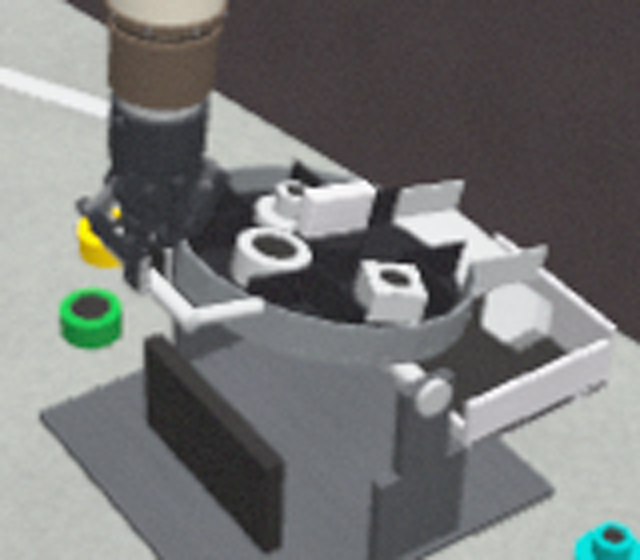

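Bar is firmly held (phi about 0.72), and the three remaining parts are in place. Easing on down.

```bash
python3 -m jog '[[[0,3,7,0],[0,6,14,0],[0,8,21,0],[0,9,28,0],[0,10,34,0]]]'; python3 -c "
from h import *
for p in (.51,.3,.2):need(handle(p)+[.5,-.8,160],-99.4)"
```

```text
clock: 20.68
position: [526.7, -54.5, 403.7]
ee_rot: [-0.652, 0.757, 0.034, -0.029]
contact_force: [-1.0, 3.9, -4.7]
gripper_width: 13.5
t 20.68 pos [526.7 -54.5 403.7] yaw -98.5 tilt [-0.089  0.014 -0.996] F [-1.   3.9 -4.7] w 13.5 j6 [ 0.2   0.24 -0.19 -0.03 -1.22 -0.33]
shift [ 0.8 13.   1.7] spin 0.9
t 20.68 pos [526.7 -54.5 403.7] yaw -98.5 tilt [-0.089  0.014 -0.996] F [-1.   3.9 -4.7] w 13.5 j6 [ 0.2   0.24 -0.19 -0.03 -1.22 -0.33]
shift [ 0.7 16.8 40.2] spin 0.9
t 20.68 pos [526.7 -54.5 403.7] yaw -98.5 tilt [-0.089  0.014 -0.996] F [-1.   3.9 -4.7] w 13.5 j6 [ 0.2   0.24 -0.19 -0.03 -1.22 -0.33]
shift [ 0.7 15.7 58.6] spin 0.9
```

```bash
python3 -m jog '[[[0,1,7,0],[0,2,14,0],[0,2,21,0],[0,3,28,0],[0,3,35,0]]]'; python3 -c "
from h import *
for p in (.3,.2,0):need(handle(p)+[.5-14,-.8+2,160],-99.4)
im,D=arm.get_image('side');cv2.imwrite('pics/s21.png',cv2.resize(im[120:260,205:365],None,fx=4,fy=4,interpolation=2))"
```

```text
clock: 21.3
position: [520.9, -53.6, 368.8]
ee_rot: [-0.652, 0.757, 0.034, -0.029]
contact_force: [-0.4, 3.1, -4.4]
gripper_width: 13.3
t 21.3 pos [520.9 -53.6 368.8] yaw -98.5 tilt [-0.087  0.014 -0.996] F [-0.4  3.1 -4.4] w 13.3 j6 [ 0.2   0.26 -0.26 -0.03 -1.14 -0.33]
shift [ 0.8 28.2  6.2] spin 0.9
t 21.3 pos [520.9 -53.6 368.8] yaw -98.5 tilt [-0.087  0.014 -0.996] F [-0.4  3.1 -4.4] w 13.3 j6 [ 0.2   0.26 -0.26 -0.03 -1.14 -0.33]
shift [ 0.8 27.1 24.6] spin 0.9
t 21.3 pos [520.9 -53.6 368.8] yaw -98.5 tilt [-0.087  0.014 -0.996] F [-0.4  3.1 -4.4] w 13.3 j6 [ 0.2   0.26 -0.26 -0.03 -1.14 -0.33]
shift [ 0.9 19.6 60.6] spin 0.9
```

View pics/s21.png

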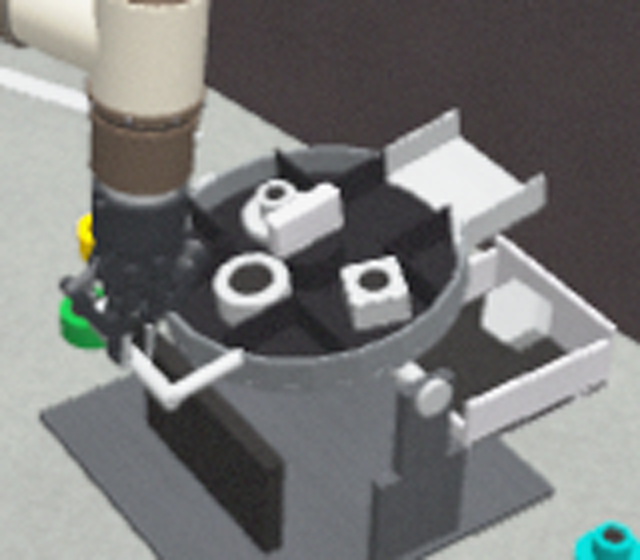

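```bash
python3 -m jog '[[[0,0,5,0],[0,0,10,0],[0,0,15,0],[0,-1,20,0],[0,-1,25,0]]]'; python3 -m jog '[[[0,0,4,0],[0,-1,8,0],[0,-2,12,0],[0,-2,16,0],[0,-3,19,0]]]'; python3 -c "
from h import *
for p in (.1,0):need(handle(p)+[.5+14,-.8-2,160],-99.4)
im,D=arm.get_image('side');cv2.imwrite('pics/s22.png',cv2.resize(im[120:260,205:365],None,fx=4,fy=4,interpolation=2))"
```

```text
clock: 21.98
position: [520.7, -53.5, 343.3]
ee_rot: [-0.653, 0.756, 0.033, -0.027]
contact_force: [6.6, 6.0, -3.7]
gripper_width: 13.7
clock: 22.6
position: [523.0, -53.7, 324.4]
ee_rot: [-0.652, 0.757, 0.032, -0.026]
contact_force: [5.3, 0.9, -3.9]
gripper_width: 13.5
t 22.6 pos [523.  -53.7 324.4] yaw -98.5 tilt [-0.08   0.014 -0.997] F [ 5.3  0.9 -3.9] w 13.5 j6 [ 0.2   0.31 -0.31 -0.03 -1.02 -0.33]
shift [ 0.9  2.  -3.8] spin 0.9
t 22.6 pos [523.  -53.7 324.4] yaw -98.5 tilt [-0.08   0.014 -0.997] F [ 5.3  0.9 -3.9] w 13.5 j6 [ 0.2   0.31 -0.31 -0.03 -1.02 -0.33]
shift [ 1.  -2.5 14.1] spin 0.9
```

View pics/s22.png

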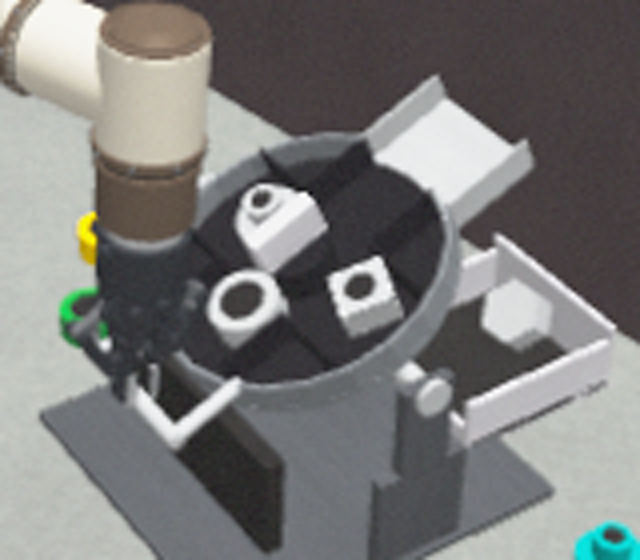

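```bash
python3 -m jog '[[[0,0,2,0],[0,-1,4,0],[0,-1,6,0],[0,-1,8,0],[0,-1,10,0]]]'; python3 -c "
from h import *
for p in (.1,0):need(handle(p)+[.5+14,-.8-2,160],-99.4)"
```

```text
clock: 23.28
position: [523.8, -54.1, 318.9]
ee_rot: [-0.655, 0.755, 0.03, -0.026]
contact_force: [-3.1, 1.2, 25.8]
gripper_width: 13.3
t 23.27 pos [523.8 -54.1 318.9] yaw -98.1 tilt [-0.079  0.01  -0.997] F [-3.1  1.2 25.8] w 13.3 j6 [ 0.2   0.32 -0.32 -0.03 -1.01 -0.32]
shift [ 0.6  3.3 -9.2] spin 1.3
t 23.27 pos [523.8 -54.1 318.9] yaw -98.1 tilt [-0.079  0.01  -0.997] F [-3.1  1.2 25.8] w 13.3 j6 [ 0.2   0.32 -0.32 -0.03 -1.01 -0.32]
shift [ 0.6 -1.2  8.7] spin 1.3
```

```bash
python3 -m jog '[[[0,0,2,0],[0,0,1,0],[0,0,0,0],[0,0,0,0],[0,0,0,0]]]'; python3 -c "
from h import *
need(handle(0)+[.5+14,-.8-2,160],-99.4)
im,D=arm.get_image('side');o=cv2.imread('pics/side0.png')
cv2.imwrite('pics/s23.png',np.hstack([cv2.resize(x[140:260,225:325],None,fx=4,fy=4.4,interpolation=2) for x in (im,o)]))"
```

```text
clock: 23.9
position: [523.6, -53.9, 320.0]
ee_rot: [-0.655, 0.754, 0.029, -0.027]
contact_force: [0.8, 2.7, 8.1]
gripper_width: 13.0
t 23.9 pos [523.6 -53.9 320. ] yaw -98.0 tilt [-0.079  0.009 -0.997] F [0.8 2.7 8.1] w 13.0 j6 [ 0.2   0.32 -0.32 -0.03 -1.01 -0.32]
shift [ 0.7 -1.4  9.7] spin 1.4
```

View pics/s23.png

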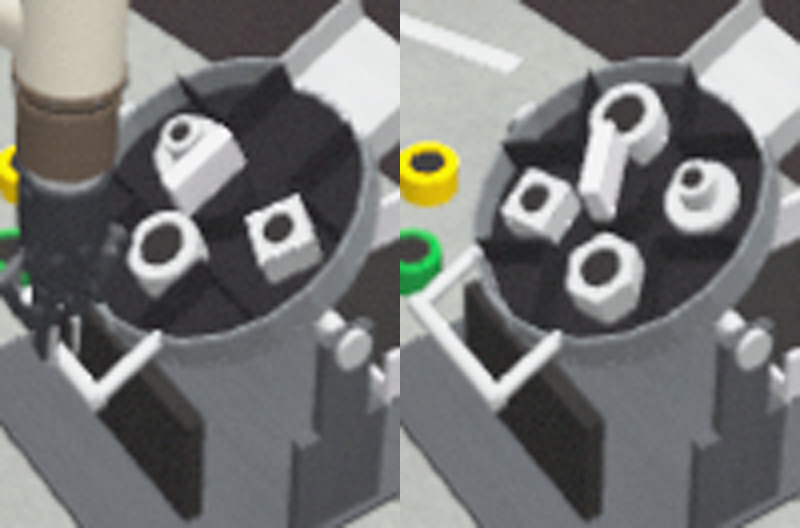

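Bar corner is at the same pixel as at the start, (97,405) versus (95,405), and the tool now reads an upward push, so the pan rests. I'll release it and retreat upward.

```bash
python3 -m jog '[[[0,0,0,0],[0,0,0,0],[0,0,0,0],[0,0,-2,0],[0,0,-6,0]]]' 26; python3 -m jog '[[[0,0,-10,0],[0,0,-30,0],[0,0,-60,0],[0,10,-100,0],[0,30,-140,0]]]'; python3 -c "
from h import *
need(handle(0)+[-60,0,360],-99.4)"
```

```text
clock: 24.58
position: [524.0, -54.1, 325.9]
ee_rot: [-0.655, 0.754, 0.03, -0.027]
contact_force: [0.0, 0.3, -0.1]
gripper_width: 25.9
clock: 25.2
position: [505.6, -51.2, 469.6]
ee_rot: [-0.655, 0.754, 0.03, -0.027]
contact_force: [0.8, 0.3, -0.6]
gripper_width: 25.5
t 25.2 pos [505.6 -51.2 469.6] yaw -98.0 tilt [-0.08   0.009 -0.997] F [ 0.8  0.3 -0.6] w 25.5 j6 [ 0.21  0.16 -0.13 -0.03 -1.36 -0.35]
shift [  8.7  58.3 -36. ] spin 1.4
```

```bash
python3 -m jog '[[[0,30,-10,0],[0,60,-20,0],[0,90,-20,0],[0,110,-20,0],[0,110,-20,0]]]'; python3 -c "
from h import *
need(handle(0),-99.4)
im,D=arm.get_image('side');cv2.imwrite('pics/s24.png',cv2.resize(im[110:260,205:365],None,fx=4,fy=4,interpolation=2))
im2=meas('top');cv2.imwrite('pics/t24.png',cv2.resize(im2[40:230,200:360],None,fx=3.1,fy=3.1,interpolation=2));cv2.imwrite('pics/side_end.png',im)
"
```

```text
clock: 25.82
position: [397.3, -36.2, 499.8]
ee_rot: [-0.656, 0.754, 0.029, -0.026]
contact_force: [0.5, 0.6, 0.0]
gripper_width: 25.6
t 25.82 pos [397.3 -36.2 499.8] yaw -98.0 tilt [-0.077  0.01  -0.997] F [0.5 0.6 0. ] w 25.6 j6 [ 0.31 -0.06 -0.29 -0.03 -1.41 -0.44]
shift [  -0.4 -140.2  339.8] spin 1.4
part [260. 137.] 126 [18.7 68.6 47.5] ang 76.3 r 70.6
part [314. 144.] 228 [ 16.3 -73.3  48.9] ang -79.0 r 74.6
part [284. 170.] 215 [-59.6  -3.8  48.5] ang -176.5 r 61.7
knob 172 ((2.1829872131347656, 1.5173239707946777), (16.382497787475586, 66.37677001953125), 89.41499328613281)
walls {-175: 46, -165: 37, -155: 18, -145: 10, -135: 11, -125: 18, -115: 22, -85: 32, -75: 35, -65: 19, -55: 15, -45: 12, -35: 14, -25: 17, 25: 14, 35: 12, 45: 10, 55: 15, 65: 16, 75: 18, 85: 13, 115: 22, 125: 18, 135: 14, 145: 11, 155: 12, 165: 5, 175: 39}
```

View pics/s24.png

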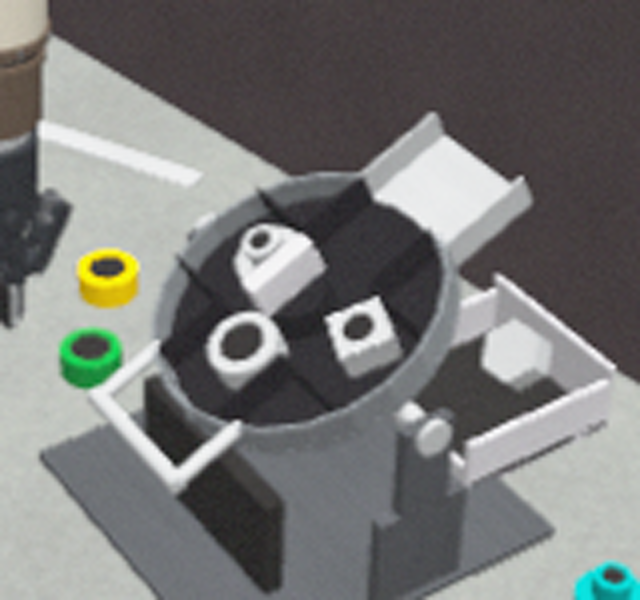

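View pics/t24.png

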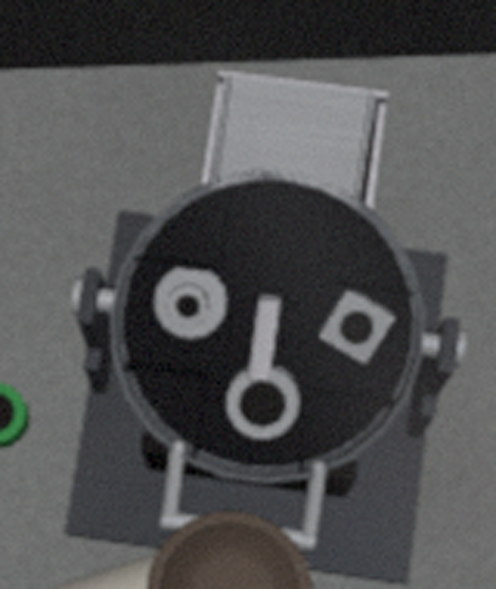

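The top view shows the flanged bush, square nut and collar still in the carousel, with the compartment at the spout empty. The side view shows the hex nut in the tray at zoomed (515,352), leaning on its far wall, and the pan at rest. I'll hand in.

```bash
python3 -c "
from h import *
a=cv2.imread('pics/side0.png').astype(int);b=cv2.imread('pics/side_end.png').astype(int);d=abs(a-b).max(2)
for n,(x,y) in dict(bottle=(173,175),tub=(351,288),wrench=(305,327)).items(): print(n,d[y-25:y+25,x-25:x+25].mean().round(1))
arm.job_done()"
```

```text
bottle 25.0
tub 5.3
wrench 2.1
the job is handed in; nothing more can be done
```

View pics/side_end.png

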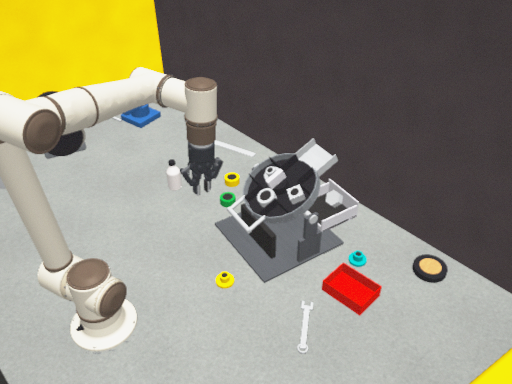

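The big hexagonal nut is in the catch tray, and I eased the carousel back to rest with the bar still gripped before letting go. I handed the job in at about 26 s of the 64 s allowed.

- **Turning:** I turned the knob so the hexagonal nut's compartment stood at the spout. My readings of the bar were within about 1° of the spout line, and the last check gave 0.6°.
- **Tipping:** I lifted the pull bar until the pan reached its stop. Pushing harder there only tilted the tool. The nut slid down the spout and now leans tilted on the tray's far wall rather than lying flat.
- **Grip on the bar:** While lifting, the bar crept about 8 mm towards the fingertips, so on the way down I set the fingers deeper without opening them. With the bar held, the tool tilted up to about 5°, and the largest force at my readings was about 41 N (limit 120 N).
- **Last checks:** The flanged bush, square nut and collar are still in the carousel, and the bar is back at its starting pixel. The robot touches nothing.
- **Left alone:** The wrench and tub matched the first picture. The automatic picture comparison flagged the bottle (difference 25); in the final picture it stands in its original place with the gripper in view beside it, which I take to be the cause.

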